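# Set out the evening things on the bathroom ledge

### The job

Set out the evening things on the dark grey strip: lay the pink pill organiser lengthwise in the middle of the white tier, and the steel nail-clipper case lengthwise in the middle on top of the organiser. Stand the glass shot cup on the strip exactly midway between the white tier and the green dish, and the orange-lidded jar directly behind the cup, meaning square to the strip on the side away from the robot, with about 3 cm of free space between jar and cup. Never let the cup tip over, leave the nail brush, the soap and the blue dish where they are, and let everything stand upright and free at the end.

Things in the scene. Friction and masses are not known exactly. Their poses are not given: they have to be found in the camera images.
- strip: Fixed dark grey plastic strip, 3 mm thick, 410 mm long (y), 160 mm deep (x), turned a few degrees either way. Origin at ledge level midway between the centres of tier and dish, 45 mm from the near long edge, 115 from the far one. x points away from the robot, square to the strip (= behind); y to the left; z up. Tier and dish stand 140 mm from the origin, one at each end, either way round.
- tier: Low white plastic tier module, a small bridge with a flat top, fixed on the strip: 120 mm long (its y, along the strip), 60 mm deep (its x), 40 mm high. Origin at the centre of its underside, which stands 3 mm above the ledge on the strip; its flat top is 40 mm above the origin.
- green_dish: Round green ceramic dish, fixed on the strip, 84 mm across the rim, 24 mm high. Origin at the centre of its underside, 3 mm above the ledge.
- organiser: Pink pill organiser with four closed snap lids in a row, loose, 100 mm long (its x), 34 mm wide (its y), 24 mm high, about 70 g, flat on top. Origin at the centre of its underside, z up. Small darker tabs stand out 2 mm on one long side (look only).
- clipper_case: Flat steel nail-clipper case, loose, 70 mm long (its x), 28 mm wide (its y), 14 mm high, about 80 g. Origin at the centre of its underside, z up.
- shot_cup: Clear glass shot cup with a blue tinted base, loose, open upward, 38 mm across the base, 44 mm across the rim, 50 mm high, walls 3 mm, about 90 g. Origin at the centre of its underside, z up.
- cream_jar: Small round white jar with an orange lid, loose, 40 mm across the lid, 38 mm across the body, 32 mm high (the lid is the top 10 mm), about 50 g. Origin at the centre of its underside, z up.
- nail_brush: Bystander: wooden nail brush, bristles down, loose, 70 x 30 x 26 mm. Origin at the centre of its underside. Leave it alone.
- soap: Bystander: cream-coloured soap bar, loose, 66 x 32 x 22 mm. Origin at the centre of its underside. Leave it alone.
- blue_dish: Bystander: round blue ceramic dish, loose, 80 mm across, 24 mm high, off the strip. Origin at the centre of its underside. Leave it alone.
There are look-alikes about, which are no part of the job. Several things look just like the shot_cup: the one meant starts farthest to the robot's left. Several things have the shape of the clipper_case; the one meant has the colours described above.

How it is judged:
By the outcome, as a careful person would: the job done as asked, in the order asked, and still so for the second after the job is handed in, with the robot touching nothing.
It also fails if it takes over 109 s, if anything falls off the work surface, if the arm or the gripper's body presses on something with over 40 N, if the wrist force passes 120 N, or if a joint passes its speed limit or range.

### The arm

A 6-joint arm with a two-finger parallel gripper is mounted at the origin on the work surface. World frame = base frame: x ahead of the robot, y to its left, z up, the work surface at z = 0. Lengths are in mm, angles in rad, forces in N, time in s.
With the tool pointing down it reaches from about 275 to 975 mm from the base axis. Payload 8.4 kg.
Tool frame: the origin (TCP) lies midway between the tips of the shut fingers; the grasp point (between the pads) lies 19 mm behind it (r.hold_point_z is the x of the grasp point in the tool frame, in mm); x points along the fingers, z is the direction in which the jaws open and shut, and the axes are right-handed (so a half turn about x gives the same grasp; the last joint's range is limited). The gripper opens to 92 mm and grips with 3 to 60 N. Pads are 20 mm wide; open, the fingers measure 128 mm over their backs; the gripper's body (75 mm by 189 mm) begins 69 mm behind the grasp point.
Start: joints at [1.241, 0.353, 1.633, -0, 1.155, -0.002], TCP at [201.224, 591.723, 214.583] pointing down, gripper open.
Joint ranges: [-2.63, 2.63], [-0.92, 2.1], [0.06, 2.66], [-1.3, 4.44], [0, 2.69], [-3.02, 3.02]. Speed limits (rad/s): [2.22, 2.22, 2.79, 3.14, 3.14, 3.14].

### API

Orientations are given as a rotation vector (axis times angle).
In Python, from rig import sensors, read_camera, r gives the robot as it stands.
- The arm moves only by the shell command python3 -m pendant 'ROWS' [FORCE]. ROWS is text: rows parted by semicolons, each of 7 numbers parted by spaces: the shift along the world's x, y, z in cm, then the turn, a rotation vector about the world's x, y, z in rad, then the gripper command: -1 is shut, 1 is fully open, values between are in proportion. In form: tx ty tz ax ay az claw; .... A call has 1 to 10 rows; each row shifts and turns the commanded pose from where the row before left it; what a row does not reach is not made up. A row lasts 1/12 s, in which the tool goes at most 41.7 mm and 7.16 degrees, less where a joint would pass 70% of its speed; a pose out of reach is approached as far as the arm can. A call with a gripper value outside its range is refused whole. The fingers move at their own pace and stop on an object; FORCE is the grip in N (left out, the last holds). Time passes only in rows, so rows that do not move let the fingers close. It gives the time, the measured TCP pose, the force and the opening at its end, in the units of the state.
- sensors.get_state(): the state, without advancing time (a new reading comes with each control period).
- read_camera(name): name is "scene" or "top" or "wrist"; returns a dict with "color" (384x512x3 uint8, red, green, blue), "fx", "fy", "cx", "cy" (pixels), "camera_from_world" (4x4, takes a point from world to camera coordinates); the wrist camera has in their place "tool_from_camera" (4x4, takes a point from camera to tool coordinates, whose origin is the TCP and whose axes are the tool frame's). Camera axes: x right, y down, z forward; pixel columns grow to the right and rows downward; lengths in mm; the calibration is good to about 2 mm. A picture is of the moment at which its call begins: read the wrist's pose just before it. There is no depth.
- r.job_done(): hands the job in, once; it reports no verdict.
The state is a dict: "t": time; "q": joint angles; "qd": joint speeds; "joint_efforts": joint torques, N m; "eef_pos": TCP position; "tcp_rot": TCP orientation; "force": force on the tool from outside, world axes, zero at the start; "wrist_torque": the same for the moment, N m; "finger_gap": opening from 0.0 (shut) to 1.0 (fully open).
Only numpy, scipy, OpenCV 4.12 (cv2) and the standard library are available. Lean on these libraries where they do the work, as an engineer would, in place of code of your own. Each camera call takes 0.05 s, during which the arm holds its last target.

## Working session

There is one attempt and no reset: what is moved stays moved. The work goes in short steps, Python scripts to look and compute and a shell command to move; the robot and the scene stay as the last step left them, time stands still between calls to the robot, and variables do not carry over. Pictures are saved under pics/ and viewed, and the job is handed in when it is done.

```bash
ls; mkdir -p pics
python3 - <<'E'
from rig import sensors, read_camera, r
import cv2
print(sensors.get_state())
for n in ["scene","top","wrist"]:
    c=read_camera(n); cv2.imwrite(f"pics/{n}0.png",cv2.cvtColor(c["color"],cv2.COLOR_RGB2BGR))
    print(n,c["fx"],c["fy"],c["cx"],c["cy"]); print(c.get("camera_from_world",c.get("tool_from_camera")))
print(r.hold_point_z)
E
```

```text
pics
{'t': 0.0, 'q': array([ 1.24060688e+00,  3.53608647e-01,  1.63416526e+00, -7.44019199e-06,
        1.15517709e+00, -2.41255460e-03]), 'qd': array([ 2.37163133e-05, -2.80497938e-04,  2.03413840e-03,  3.09631098e-04,
       -6.83763960e-04, -2.14002877e-03]), 'joint_efforts': array([-1.86337500e-03, -5.93834031e+01, -3.34214365e+01,  6.94892462e-02,
        2.33302452e-02, -1.74046249e-04]), 'eef_pos': array([201.05726041, 591.24223577, 213.87503891]), 'tcp_rot': array([-0.9652542 ,  1.34775226,  0.96393919]), 'force': array([-0.50873027,  0.72659883,  0.04680082]), 'wrist_torque': array([ 0.03662615, -0.00083491,  0.01262789]), 'finger_gap': 1.002474619691758}
scene 464.71245174383733 464.71245174383733 252.59135668091386 190.01786878978942
[[-7.72736475e-01  6.34593292e-01  1.30266503e-02  3.94213881e+02]
 [ 5.02145460e-01  6.23752078e-01 -5.98985210e-01 -2.07864410e+02]
 [-3.88237397e-01 -4.56316447e-01 -8.00654123e-01  1.68005472e+03]
 [ 0.00000000e+00  0.00000000e+00  0.00000000e+00  1.00000000e+00]]
top 406.0364797306583 406.0364797306583 255.84866225586134 192.0090132436933
[[ 8.67639169e-03 -9.99961081e-01  1.59908467e-03 -1.34190375e+01]
 [-9.95522027e-01 -8.78838763e-03 -9.41204397e-02  4.99504494e+02]
 [ 9.41308300e-02 -7.75298211e-04 -9.95559534e-01  1.07845634e+03]
 [ 0.00000000e+00  0.00000000e+00  0.00000000e+00  1.00000000e+00]]
wrist 334.5249900578015 334.5249900578015 258.93404826597873 189.85602843382958
[[ 8.29300570e-04 -2.37720990e-01  9.71333127e-01 -1.68930101e+02]
 [-2.65331457e-04 -9.71333479e-01 -2.37720850e-01  6.64614077e+01]
 [ 9.99999621e-01 -6.05831976e-05 -8.68602264e-04  1.70282167e-02]
 [ 0.00000000e+00  0.00000000e+00  0.00000000e+00  1.00000000e+00]]
-18.700000000000003
```

View pics/top0.png

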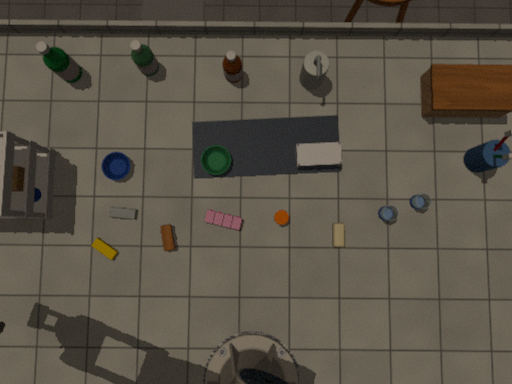

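View pics/scene0.png

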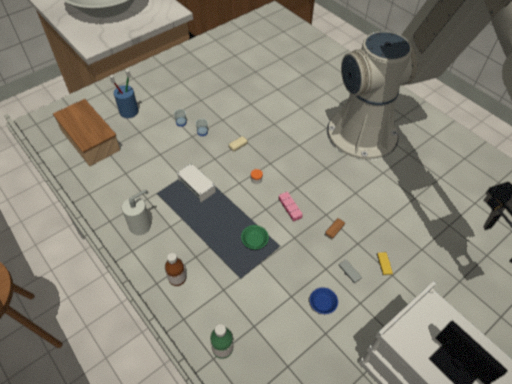

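View pics/wrist0.png

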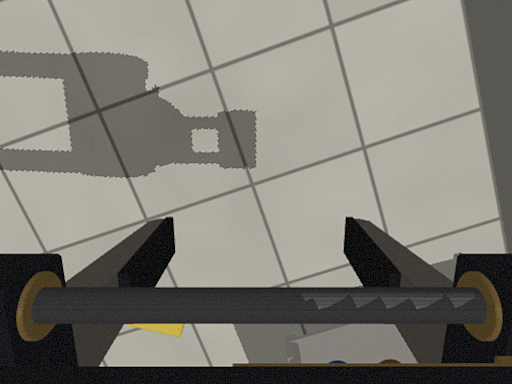

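Run:
```python
import cv2, numpy as np
t=cv2.imread("pics/top0.png"); s=cv2.imread("pics/scene0.png")
a=cv2.resize(t[120:270,0:260],None,fx=3,fy=3,interpolation=cv2.INTER_CUBIC)
b=cv2.resize(t[100:260,180:440],None,fx=3,fy=3,interpolation=cv2.INTER_CUBIC)
c=cv2.resize(s[90:320,150:410],None,fx=2.5,fy=2.5,interpolation=cv2.INTER_CUBIC)
cv2.imwrite("pics/t_a.png",a);cv2.imwrite("pics/t_b.png",b);cv2.imwrite("pics/s_c.png",c)
```

```text
(no output)
```

View pics/t_a.png

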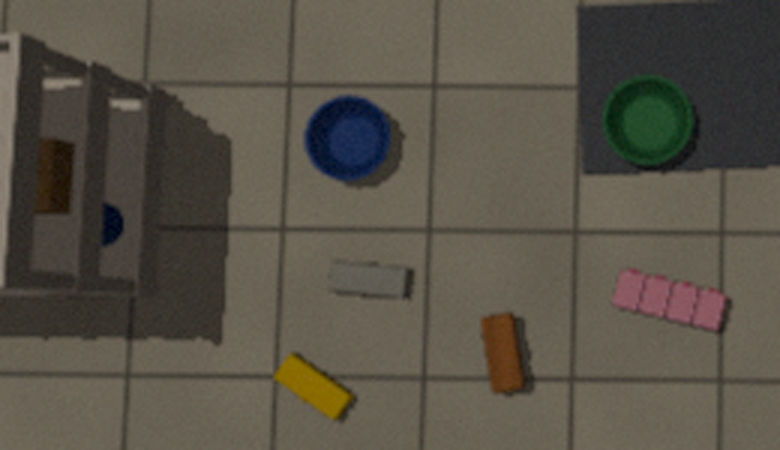

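View pics/t_b.png

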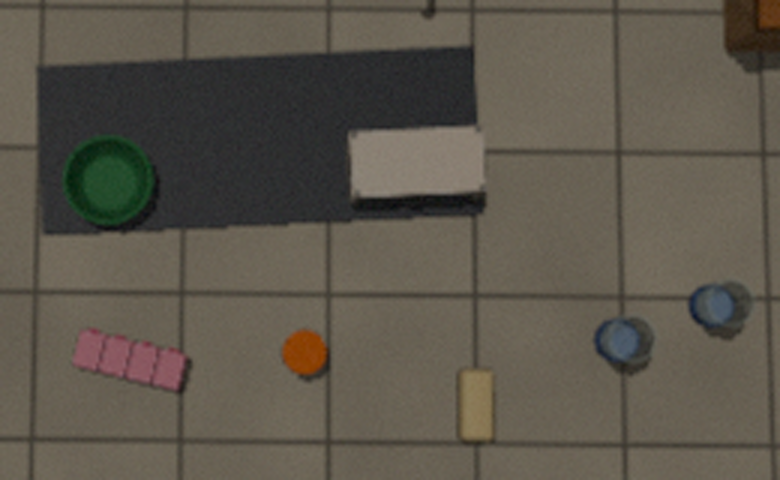

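View pics/s_c.png

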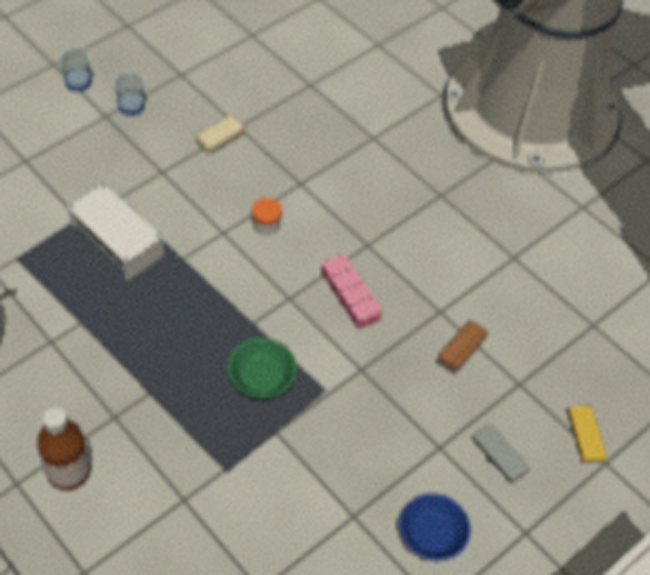

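```bash
cat > h.py <<'E'
import numpy as np, cv2
from scipy.optimize import minimize
from scipy.spatial.transform import Rotation as R
from rig import sensors, read_camera, r
class Cam: pass
def snap(name,save=None):
    st=sensors.get_state() if name=="wrist" else None
    d=read_camera(name); c=Cam(); c.img=d["color"]; c.K=np.array([[d["fx"],0,d["cx"]],[0,d["fy"],d["cy"]],[0,0,1]])
    if name=="wrist":
        T=np.eye(4);T[:3,:3]=R.from_rotvec(st["tcp_rot"]).as_matrix();T[:3,3]=st["eef_pos"]
        c.T=np.linalg.inv(T@d["tool_from_camera"])
    else: c.T=d["camera_from_world"]
    if save: cv2.imwrite(f"pics/{save}.png",cv2.cvtColor(c.img,cv2.COLOR_RGB2BGR))
    np.savez(f"/tmp/{save}.npz",img=c.img,K=c.K,T=c.T)
    return c
def load(save):
    d=np.load(f"/tmp/{save}.npz"); c=Cam(); c.img,c.K,c.T=d["img"],d["K"],d["T"]; return c
def proj(c,P):
    P=np.atleast_2d(P); q=P@c.T[:3,:3].T+c.T[:3,3]; q=q@c.K.T; return q[:,:2]/q[:,2:]
def ray(c,uv,z):
    uv=np.atleast_2d(uv); d=np.c_[uv,np.ones(len(uv))]@np.linalg.inv(c.K).T@c.T[:3,:3]
    o=-c.T[:3,:3].T@c.T[:3,3]; return o+d*((z-o[2])/d[:,2])[:,None]
def box(l,w,h,z0=0): return np.array([[sx*l/2,sy*w/2,z] for sx in(-1,1) for sy in(-1,1) for z in(z0,z0+h)])
def cyl(*rz):
    a=np.linspace(0,2*np.pi,48,endpoint=False)
    return np.vstack([np.c_[rr*np.cos(a),rr*np.sin(a),np.full(48,z)] for rr,z in rz])
def place(pts,x,y,th,z=0):
    c,s=np.cos(th),np.sin(th); return np.c_[pts[:,0]*c-pts[:,1]*s+x,pts[:,0]*s+pts[:,1]*c+y,pts[:,2]+z]
S=8
def fit(views,pts,x0,sym=False,z=0):
    """views: list of (cam,mask bool). silhouettes = hull; minimise xor"""
    data=[]
    for c,m in views:
        ys,xs=np.nonzero(m); a=max(xs.min()-12,0);b=max(ys.min()-12,0)
        sub=m[b:ys.max()+13,a:xs.max()+13].astype(np.float32); data.append((c,sub,a,b))
    def cost(p):
        th=0 if sym else p[2]; t=0
        for c,sub,a,b in data:
            uv=proj(c,place(pts,p[0],p[1],th,z))-[a,b]
            hull=cv2.convexHull(((uv+0.5)*S*16).astype(np.int32).reshape(-1,1,2))
            im=np.zeros((sub.shape[0]*S,sub.shape[1]*S),np.uint8)
            cv2.fillConvexPoly(im,hull,255,lineType=cv2.LINE_8,shift=4)
            im=cv2.resize(im,(sub.shape[1],sub.shape[0]),interpolation=cv2.INTER_AREA)/255.
            t+=((im-sub)**2).sum()/sub.sum()
        return t
    best=None
    n=2 if sym else 3
    for k in range(1 if sym else 4):
        s=np.array(x0[:n],float); 
        if not sym: s[2]+=k*np.pi/4*0 + (k-1.5)*0.2
        sim=np.vstack([s]+[s+d for d in np.diag([8,8,.15][:n])])
        o=minimize(cost,s,method="Nelder-Mead",options=dict(initial_simplex=sim,xatol=.02,fatol=1e-5,maxiter=400))
        if best is None or o.fun<best.fun: best=o
    return best.x,best.fun
def hsv(c): return cv2.cvtColor(c.img,cv2.COLOR_RGB2HSV).astype(int)
def rng(c,lo,hi,near=None,rad=60):
    m=cv2.inRange(hsv(c).astype(np.uint8),np.array(lo),np.array(hi))
    if near is not None:
        z=np.zeros_like(m); cv2.circle(z,tuple(int(v) for v in near),int(rad),255,-1); m&=z
    n,l,s,_=cv2.connectedComponentsWithStats(m,connectivity=8)
    if n<2: return m>0
    return l==1+np.argmax(s[1:,4])
E
python3 - <<'E'
from h import *
t=snap("top","top1"); s=snap("scene","scene1")
print("jaw axes",R.from_rotvec(sensors.get_state()["tcp_rot"]).as_matrix().round(3))
for n,uv in dict(brush=(168,237),steel=(123,213),yellow=(105,249),pink=(224,220),orange=(282,217),green=(217,160),bluedish=(116,166),strip=(260,150),tier=(320,152),tierside=(320,166),cup=(387,213),cup2=(418,202),soap=(339,235),floor=(260,260)).items():
    print(n,hsv(t)[uv[1],uv[0]],ray(t,uv,0).round(0))
for n,uv in dict(steel=(349,271),pink=(290,207),orange=(257,174),green=(255,237),tier=(195,178),cup=(202,128),cup2=(180,118),strip=(210,225)).items(): print(n,hsv(s)[uv[1],uv[0]],ray(s,uv,0).round(0))
E
```

```text
jaw axes [[-0.    -0.947  0.322]
 [-0.001  0.322  0.947]
 [-1.     0.    -0.001]]
brush [ 15 190 102] [[376. 231.   0.]]
steel [23 34 98] [[440. 357.   0.]]
yellow [ 23 255 138] [[342. 402.   0.]]
pink [176  91 138] [[424.  78.   0.]]
orange [ 13 238 138] [[433. -82.   0.]]
green [ 66 128  72] [[591. 100.   0.]]
bluedish [110 175  80] [[571. 381.   0.]]
strip [90 16 48] [[620. -20.   0.]]
tier [ 18  40 139] [[ 616. -188.    0.]]
tierside [100  43  18] [[ 576. -187.    0.]]
cup [105  68  98] [[ 447. -372.    0.]]
cup2 [105  66 100] [[ 478. -458.    0.]]
soap [ 19  97 137] [[ 385. -238.    0.]]
floor [ 18  49 104] [[316. -22.   0.]]
steel [ 39  17 147] [[440. 355.   0.]]
pink [174  89 211] [[422.  80.   0.]]
orange [ 11 195 205] [[418. -89.   0.]]
green [ 68 120 108] [[579.  96.   0.]]
tier [ 23  24 210] [[ 589. -205.    0.]]
cup [100  37 150] [[ 437. -378.    0.]]
cup2 [ 98  44 140] [[ 470. -470.    0.]]
strip [97 30 77] [[660. -25.   0.]]
```

Run:
```python
from h import *
t=load("top1"); s=load("scene1")
P=rng(t,(165,60,40),(180,255,255),(224,220),40),rng(s,(165,60,60),(180,255,255),(290,207),45)
for nm,v in (("both",[(t,P[0]),(s,P[1])]),("top",[(t,P[0])]),("sc",[(s,P[1])])): print("pink",nm,fit(v,box(100,34,24),(424,78,np.pi/2+.2)))
O=rng(t,(3,150,60),(17,255,255),(282,217),15),rng(s,(3,130,60),(17,255,255),(257,174),15)
for nm,v in (("both",[(t,O[0]),(s,O[1])]),("top",[(t,O[0])]),("sc",[(s,O[1])])): print("jar",nm,fit(v,cyl((20,22),(20,32)),(427,-82,0),True))
G=rng(t,(50,80,25),(85,255,255),(217,160),30),rng(s,(50,80,30),(85,255,255),(255,237),40)
for nm,v in (("both",[(t,G[0]),(s,G[1])]),("top",[(t,G[0])]),("sc",[(s,G[1])])): print("green",nm,fit(v,cyl((42,24),),(580,100,0),True,z=3))
C=rng(t,(22,8,65),(110,50,140),(123,213),20),rng(s,(25,0,90),(110,28,255),(349,271),22)
print(C[0].sum(),C[1].sum())
for nm,v in (("both",[(t,C[0]),(s,C[1])]),("top",[(t,C[0])]),("sc",[(s,C[1])])): print("clip",nm,fit(v,box(70,28,14),(440,357,np.pi/2)))
W=rng(t,(0,0,115),(30,60,255),(320,152),35)
print(W.sum(),"tier top",fit([(t,W)],box(60,120,0,40),(605,-185,0),z=3))
m=rng(t,(0,0,28),(180,36,70),(265,145),100); print(m.sum(),"strip")
v=np.zeros((384,512*2),np.uint8)
a=t.img.copy()
for mm in (P[0],O[0],G[0],C[0],W,m):
    cs,_=cv2.findContours(mm.astype(np.uint8),0,1); cv2.drawContours(a,cs,-1,(255,0,255),1)
cv2.imwrite("pics/mk.png",cv2.cvtColor(cv2.resize(a[100:260,90:350],None,fx=3,fy=3,interpolation=0),cv2.COLOR_RGB2BGR))
```

```text
pink both (array([424.73608502,  79.51476576,   1.32495404]), np.float64(0.20449943511032917))
pink top (array([424.56347942,  78.8101552 ,   1.33161575]), np.float64(0.05039368646467653))
pink sc (array([424.84212046,  80.87386054,   1.30297694]), np.float64(0.14593718533164898))
jar both (array([432.72781423, -76.83850018]), np.float64(0.20855868322086552))
jar top (array([432.01110509, -77.49986278]), np.float64(0.028608536946444114))
jar sc (array([434.10788873, -75.22951685]), np.float64(0.14318995899013198))
green both (array([588.67464594, 103.51987134]), np.float64(0.12926589934356442))
green top (array([587.58485605, 101.66988895]), np.float64(0.013089380796637755))
green sc (array([590.92529607, 105.47239959]), np.float64(0.034076928454091084))
160 1225
clip both (array([441.16792477, 356.95119747,   1.48696397]), np.float64(1.6325482738193315))
clip top (array([441.40073744, 355.99108726,   1.53572026]), np.float64(0.8525096116878125))
clip sc (array([437.83751238, 357.5487895 ,   1.56178977]), np.float64(0.7731802870167674))
910 tier top (array([ 6.03651992e+02, -1.77454723e+02,  3.80959158e-02]), np.float64(0.07092458944362058))
6202 strip
```

View pics/mk.png

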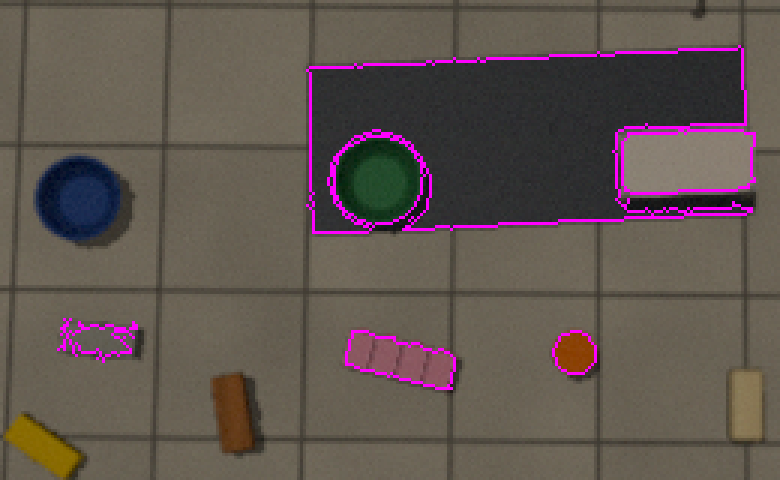

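```bash
python3 -m pendant '1.6 -3.65 0 0 0 -0.106 0.5; 1.6 -3.65 0 0 0 -0.106 0.5; 1.6 -3.65 0 0 0 -0.106 0.5; 1.6 -3.65 0 0 0 -0.106 0.5; 1.6 -3.65 0 0 0 -0.106 0.5; 1.6 -3.65 0 0 0 -0.106 0.5; 1.6 -3.65 0 0 0 -0.106 0.5; 1.6 -3.65 0 0 0 -0.106 0.5; 1.6 -3.65 0 0 0 -0.106 0.5; 1.6 -3.65 0 0 0 -0.106 0.5' 20
python3 -m pendant '1.6 -3.65 0 0 0 -0.106 0.5; 1.6 -3.65 0 0 0 -0.106 0.5; 1.6 -3.65 0 0 0 -0.106 0.5; 1.6 -3.65 0 0 0 -0.106 0.5; 0 0 0 0 0 0 0.5; 0 0 0 0 0 0 0.5'
cat >> h.py <<'E'
def axes():
    st=sensors.get_state(); M=R.from_rotvec(st["tcp_rot"]).as_matrix()
    jaw=np.arctan2(M[1,2],M[0,2]); return st["eef_pos"],jaw,M,st
def info():
    p,j,M,st=axes(); print("t",round(st["t"],2),"tcp",p.round(1),"jaw",round(j,4),"approach",M[:,0].round(4),"gap",round(st["finger_gap"]*92,1),"F",st["force"].round(1))
E
python3 - <<'E'
from h import *
info(); w=snap("wrist","w1")
E
```

```text
t: 1.08
eef_pos: [361.5, 225.0, 214.8]
tcp_rot: [-0.14, 1.566, 0.14]
force: [0.9, 0.5, -0.8]
finger_gap: 0.752
t: 1.58
eef_pos: [425.8, 78.9, 214.6]
tcp_rot: [0.193, 1.562, -0.193]
force: [0.4, 0.7, -0.1]
finger_gap: 0.75
t 1.58 tcp [425.8  78.9 214.6] jaw -0.2454 approach [ 1.e-04  0.e+00 -1.e+00] gap 69.0 F [ 0.4  0.7 -0.1]
```

View pics/w1.png

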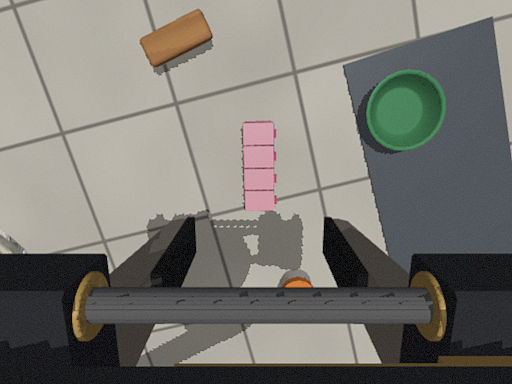

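Run:
```python
from h import *
info(); w=load("w1")
m=rng(w,(165,55,60),(180,255,255),(260,165),70)
ys,xs=np.nonzero(m);print(m.sum(),xs.min(),xs.max(),ys.min(),ys.max())
print(fit([(w,m)],box(100,34,24),(424.5,79,1.33)))
g=rng(w,(50,80,25),(85,255,255),(405,110),60)
print(fit([(w,g)],cyl((42,24)),(587,102,0),True,z=3))
print(hsv(w)[165,260],proj(w,place(box(100,34,24),424.5,79,1.33)).round(0).tolist())
```

```text
t 1.63 tcp [425.2  80.1 214.5] jaw -0.2427 approach [-4.e-04  3.e-04 -1.e+00] gap 68.9 F [0.3 0.9 0.3]
2783 243 276 121 210
(array([426.51092934,  81.45531732,   1.34188917]), np.float64(0.05884114059340067))
(array([588.33121313, 103.36553193]), np.float64(0.030795259280182657))
[172  66 211] [[272.0, 208.0], [273.0, 214.0], [244.0, 208.0], [243.0, 214.0], [273.0, 123.0], [274.0, 124.0], [243.0, 123.0], [241.0, 124.0]]
```

```bash
python3 -m pendant '0.08 0.13 -4 0 0 0.01 0.3; 0 0 -4 0 0 0 0.3; 0 0 -4 0 0 0 0.3; 0 0 -4 0 0 0 0.3; 0 0 -2.5 0 0 0 0.3; 0 0 -1.4 0 0 0 0.3; 0 0 -1.1 0 0 0 0.3; 0 0 0 0 0 0 0.3' && python3 -m pendant '0 0 0 0 0 0 -1; 0 0 0 0 0 0 -1; 0 0 0 0 0 0 -1; 0 0 0 0 0 0 -1; 0 0 0 0 0 0 -1' 20
```

```text
t: 2.3
eef_pos: [423.9, 83.3, 2.7]
tcp_rot: [0.178, 1.567, -0.18]
force: [-1.1, -0.1, -0.5]
finger_gap: 0.648
t: 2.72
eef_pos: [426.6, 82.3, 5.4]
tcp_rot: [0.182, 1.562, -0.181]
force: [-1.1, 1.1, 7.1]
finger_gap: 0.372
```

```bash
python3 -m pendant '0 0 0 0 0 0 -1; 0 0 0 0 0 0 -1'
python3 - <<'E'
from h import *
info(); w=snap("wrist","w2")
E
```

```text
t: 2.88
eef_pos: [426.7, 82.3, 5.4]
tcp_rot: [0.182, 1.562, -0.181]
force: [-1.5, 3.5, 6.9]
finger_gap: 0.367
t 2.88 tcp [426.7  82.3   5.4] jaw -0.2312 approach [ 1.5e-03  6.0e-04 -1.0e+00] gap 33.8 F [-1.5  3.5  6.9]
```

View pics/w2.png

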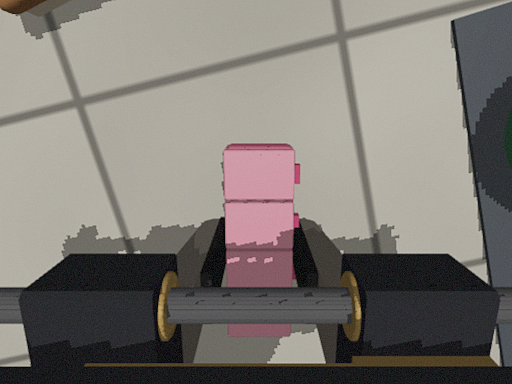

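```bash
python3 -m pendant '0 0 2 0 0 0 -1; 0 0 3 0 0 0 -1; 0 0 3.5 0 0 0 -1; 0 0 3 0 0 0 -1; 0 0 0 0 0 0 -1; 0 0 0 0 0 0 -1'
python3 - <<'E'
from h import *
info(); w=snap("wrist","w3")
E
```

```text
t: 3.43
eef_pos: [427.4, 82.2, 121.3]
tcp_rot: [0.182, 1.559, -0.18]
force: [0.4, 1.3, -1.1]
finger_gap: 0.37
t 3.43 tcp [427.4  82.2 121.3] jaw -0.2312 approach [ 4.5e-03  8.0e-04 -1.0e+00] gap 34.0 F [ 0.4  1.3 -1.1]
```

View pics/w3.png

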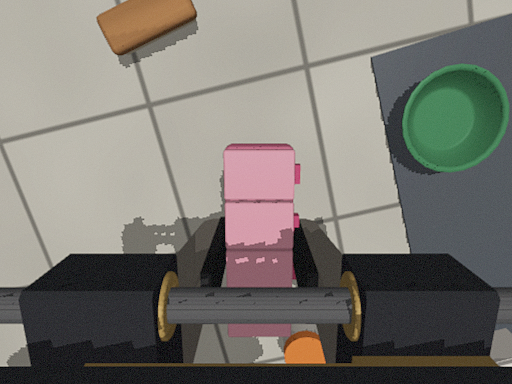

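```bash
cat >> h.py <<'E'
TFC=np.array([[8.29300570e-04,-2.37720990e-01,9.71333127e-01,-1.68930101e+02],[-2.65331457e-04,-9.71333479e-01,-2.37720850e-01,6.64614077e+01],[9.99999621e-01,-6.05831976e-05,-8.68602264e-04,1.70282167e-02],[0,0,0,1]])
def wcam(c,pos,jaw):
    """recompute wrist cam with assumed exact downward pose"""
    z=np.array([np.cos(jaw),np.sin(jaw),0]);x=np.array([0,0,-1.]);y=np.cross(z,x)
    T=np.eye(4);T[:3,:3]=np.c_[x,y,z];T[:3,3]=pos
    c.T=np.linalg.inv(T@TFC); return c
def toolpt(c,uv,tx):
    """point in tool frame at tool x = tx"""
    uv=np.atleast_2d(uv); d=np.c_[uv,np.ones(len(uv))]@np.linalg.inv(c.K).T@TFC[:3,:3].T
    o=TFC[:3,3]; return o+d*((tx-o[0])/d[:,0])[:,None]
E
python3 - <<'E'
from h import *
w=load("w3")
for tx in (-17,-19.4,-21.4): print(tx,toolpt(w,[(260,149.5),(260,200.8),(260,249.7),(225,175),(295,175),(228,330),(291,330)],tx).round(1).tolist())
E
```

```text
-17 [[-17.0, 48.1, 0.4], [-17.0, 24.0, 0.4], [-17.0, -0.8, 0.4], [-17.0, 36.4, -15.8], [-17.0, 36.4, 16.6], [-17.0, -45.9, -16.3], [-17.0, -45.9, 16.6]]
-19.4 [[-19.4, 48.4, 0.4], [-19.4, 24.6, 0.4], [-19.4, 0.2, 0.4], [-19.4, 36.8, -15.6], [-19.4, 36.8, 16.3], [-19.4, -44.1, -16.0], [-19.4, -44.1, 16.3]]
-21.4 [[-21.4, 48.7, 0.4], [-21.4, 25.2, 0.4], [-21.4, 1.1, 0.4], [-21.4, 37.2, -15.4], [-21.4, 37.2, 16.1], [-21.4, -42.6, -15.8], [-21.4, -42.6, 16.1]]
```

```bash
python3 -m pendant '1.67 -3.2 1 0 0 0.026 -1; 1.67 -3.2 1 0 0 0.026 -1; 1.67 -3.2 1 0 0 0.026 -1; 1.67 -3.2 1 0 0 0.026 -1; 1.67 -3.2 1 0 0 0.026 -1; 1.67 -3.2 1 0 0 0.026 -1; 1.67 -3.2 1 0 0 0.026 -1; 1.67 -3.2 1 0 0 0.026 -1; 1.67 -3.2 1 0 0 0.026 -1; 1.67 -3.2 1 0 0 0.026 -1'; python3 -m pendant '1.67 -3.2 1 0 0 0.026 -1; 0 0 0 0 0 0 -1; 0 0 0 0 0 0 -1; 0 0 0 0 0 0 -1'
python3 - <<'E'
from h import *
info(); w=snap("wrist","w4")
E
```

```text
t: 4.32
eef_pos: [592.6, -239.5, 217.6]
tcp_rot: [-0.022, 1.574, 0.025]
force: [0.6, 0.6, -0.3]
finger_gap: 0.363
t: 4.65
eef_pos: [608.4, -269.3, 227.1]
tcp_rot: [-0.041, 1.574, 0.044]
force: [0.2, 0.9, -0.7]
finger_gap: 0.364
t 4.65 tcp [ 608.4 -269.3  227.1] jaw 0.0541 approach [-0.0035  0.0019 -1.    ] gap 33.5 F [ 0.2  0.9 -0.7]
```

View pics/w4.png

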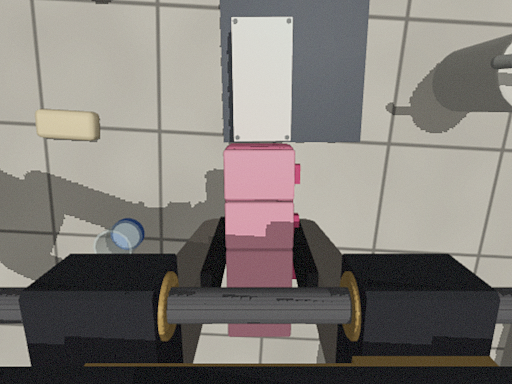

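```bash
cat >> h.py <<'E'
def poseavg(n=6):
    P=[];J=[]
    for i in range(n):
        st=sensors.get_state(); M=R.from_rotvec(st["tcp_rot"]).as_matrix(); P.append(st["eef_pos"]);J.append(np.arctan2(M[1,2],M[0,2]))
        if i<n-1: read_camera("wrist")
    P=np.array(P); print("pose avg",P.mean(0).round(2),"sd",P.std(0).round(2),"jaw",np.mean(J).round(4)); return P.mean(0),np.mean(J)
E
python3 - <<'E'
from h import *
p,j=poseavg()
w=wcam(load("w4"),p,j)
m=rng(w,(0,0,170),(35,45,255),(262,80),70)
ys,xs=np.nonzero(m);print(m.sum(),xs.min(),xs.max(),ys.min(),ys.max(), hsv(w)[80,262],hsv(w)[80,225],hsv(w)[80,330])
print(fit([(w,m)],box(60,120,0,40),(604,-174,0.05),z=3))
c,_=cv2.findContours(m.astype(np.uint8),0,1);a=w.img.copy();cv2.drawContours(a,c,-1,(255,0,255),1)
cv2.imwrite("pics/m4.png",cv2.cvtColor(cv2.resize(a[0:160,200:380],None,fx=3,fy=3,interpolation=0),cv2.COLOR_RGB2BGR))
E
```

```text
pose avg [ 608.95 -268.77  228.57] sd [0.37 0.15 0.68] jaw 0.0557
6752 231 292 17 140 [ 23   9 216] [109  19 107] [113  20 113]
(array([ 6.06316997e+02, -1.76003175e+02,  5.62389292e-02]), np.float64(0.0994657382049558))
```

View pics/m4.png

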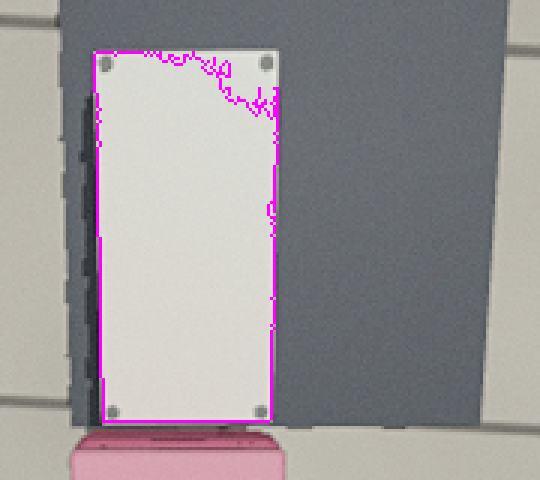

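Run:
```python
from h import *
w=wcam(load("w4"),[608.95,-268.77,228.57],.0557)
m=rng(w,(0,0,165),(180,45,255),(262,80),70)
m=cv2.morphologyEx(m.astype(np.uint8),cv2.MORPH_CLOSE,np.ones((9,9)))>0
print(m.sum()); x,f=fit([(w,m)],box(60,120,0,40),(604,-174,0.05),z=3); print(x,f)
# in tool frame
d=x[:2]-[608.95,-268.77]; j=.0557
print("tool y",d@[-np.sin(j),np.cos(j)],"tool z",d@[np.cos(j),np.sin(j)])
```

```text
7383
[ 6.06321530e+02 -1.75948007e+02  5.78841834e-02] 0.006048884708331946
tool y 92.82437034254255 tool z 2.543118443069489
```

```bash
python3 -m pendant '-0.1 3.1 -2.4 0 0 0.001 -1; -0.1 3.1 -2.4 0 0 0.001 -1; -0.1 3.06 -2.4 0 0 0 -1; 0 0 -3 0 0 0 -1; 0 0 -3 0 0 0 -1; 0 0 -2.1 0 0 0 -1; 0 0 0 0 0 0 -1; 0 0 0 0 0 0 -1';  python3 - <<'E'
from h import *
w=snap("wrist","w5"); poseavg(4)
E
```

```text
t: 5.62
eef_pos: [606.0, -176.8, 76.1]
tcp_rot: [-0.045, 1.572, 0.046]
force: [-0.1, -0.1, -0.5]
finger_gap: 0.37
pose avg [ 607.75 -177.64   78.22] sd [0.33 0.21 0.45] jaw 0.057
```

View pics/w5.png

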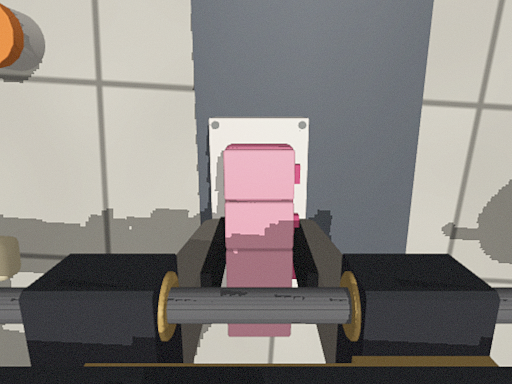

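Run:
```python
from h import *
w=load("w5"); h=hsv(w)
m=((h[:,:,1]<45)&(h[:,:,2]>165))
# subpixel edges: row edge of tier far end, col edges
g=cv2.cvtColor(w.img,cv2.COLOR_RGB2GRAY).astype(float)
def edge(prof,o):
    d=np.abs(np.diff(prof)); i=np.argmax(d); s=slice(max(i-2,0),i+3); return o+(np.arange(len(d))[s]*d[s]).sum()/d[s].sum()+.5
E=[edge(g[105:130,c],105) for c in range(215,303)]; print("far row at c=259",np.polyfit(range(215-259,303-259),E,1))
L=[edge(g[rr,195:220],195) for rr in range(125,200)];Rr=[edge(g[rr,298:320],298) for rr in range(125,160)]
print("L",np.median(L),"R",np.median(Rr))
for tx in (33,35): 
    print(toolpt(w,[(259,np.median(E)),(np.polyval(np.polyfit(range(125,200),L,1),118),118),(np.polyval(np.polyfit(range(125,160),Rr,1),118),118)],tx).round(2).tolist())
```

```text
far row at c=259 [6.81756236e-04 1.17748443e+02]
L 209.35589519650654 R 307.82
[[33.0, 61.01, -0.11], [33.0, 60.73, -30.28], [33.0, 60.71, 29.25]]
[[35.0, 60.95, -0.11], [35.0, 60.67, -30.58], [35.0, 60.65, 29.54]]
```

```bash
python3 -m pendant '-0.09 0.08 -1.2 0 0 0 -1; 0 0 -1 0 0 0 -1; 0 0 -0.4 0 0 0 -1; 0 0 0 0 0 0 -1';  python3 -m pendant '0 0 -0.15 0 0 0 -1; 0 0 0 0 0 0 -1'; python3 -m pendant '0 0 -0.1 0 0 0 -1; 0 0 0 0 0 0 -1'
python3 - <<'E'
from h import *
w=snap("wrist","w6"); s=snap("scene","s6"); info()
a=cv2.resize(s.img[150:230,150:240],None,fx=6,fy=6,interpolation=cv2.INTER_CUBIC); cv2.imwrite("pics/s6c.png",a[:,:,::-1])
E
```

```text
t: 6.15
eef_pos: [605.0, -176.4, 49.1]
tcp_rot: [-0.044, 1.572, 0.045]
force: [-0.5, 0.1, -0.4]
finger_gap: 0.368
t: 6.32
eef_pos: [605.7, -176.6, 48.8]
tcp_rot: [-0.045, 1.571, 0.045]
force: [0.1, 0.1, -0.3]
finger_gap: 0.368
t: 6.48
eef_pos: [606.0, -176.6, 48.5]
tcp_rot: [-0.045, 1.57, 0.045]
force: [-1.3, 0.3, 2.9]
finger_gap: 0.371
t 6.58 tcp [ 606.  -176.6   48.5] jaw 0.057 approach [ 4.e-04 -1.e-04 -1.e+00] gap 33.7 F [-1.2  0.4  2.5]
```

View pics/s6c.png

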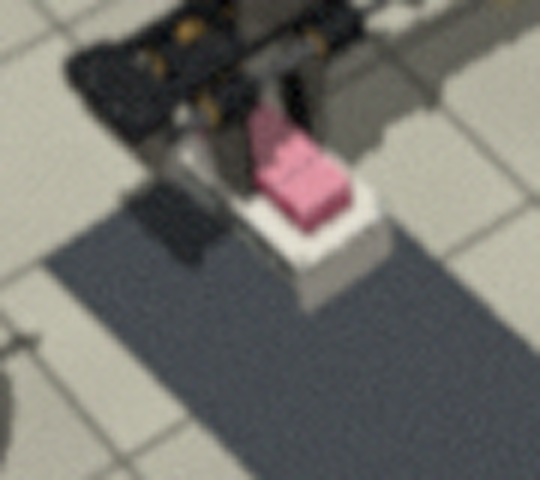

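View pics/w6.png

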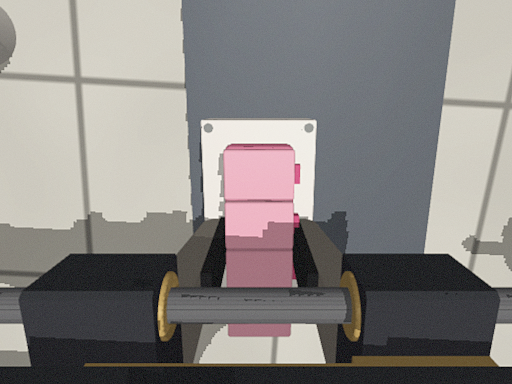

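```bash
python3 -m pendant '0 0 0 0 0 0 -0.1; 0 0 0 0 0 0 0.1; 0 0 0 0 0 0 0.2; 0 0 3 0 0 0 0.2; 0 0 4 0 0 0 0.2; 0 0 4 0 0 0 0.2; 0 -2 4 0 0 0 0.2; 0 -3 2 0 0 0 0.2; 0 0 0 0 0 0 0.2; 0 0 0 0 0 0 0.2';  python3 - <<'E'
from h import *
w=snap("wrist","w7");t=snap("top","t7");  poseavg(4)
E
```

```text
t: 7.42
eef_pos: [606.4, -226.5, 216.7]
tcp_rot: [-0.044, 1.568, 0.042]
force: [0.3, -0.3, -0.3]
finger_gap: 0.601
pose avg [ 604.95 -224.24  213.74] sd [0.08 0.19 0.19] jaw 0.0572
```

View pics/w7.png

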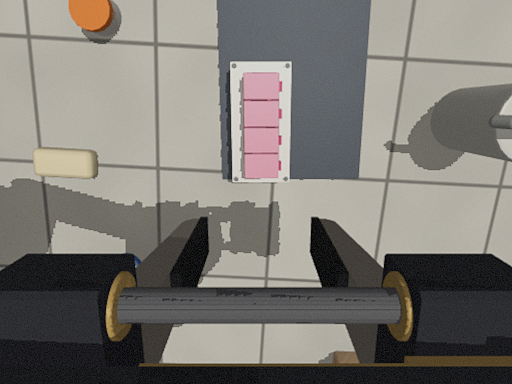

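Run:
```python
from h import *
w=wcam(load("w7"),[605.1,-225.4,217.1],.057)
h=hsv(w); P=rng(w,(165,50,60),(180,255,255),(262,125),70)
m=rng(w,(0,0,165),(180,45,255),(236,120),90)|P
m=cv2.morphologyEx(m.astype(np.uint8),cv2.MORPH_CLOSE,np.ones((11,11)))
n,l,s,_=cv2.connectedComponentsWithStats(m);m=l==l[120,236]
print(m.sum(),P.sum()); x,f=fit([(w,m)],box(60,120,0,40),(604,-174,0.05),z=3); print("tier",x,f)
# remove tabs
P=cv2.morphologyEx(P.astype(np.uint8),cv2.MORPH_OPEN,np.ones((21,21)))>0
y,f=fit([(w,P)],box(100,34,24),(604,-174,np.pi/2+.05),z=43); print("org",y,f)
d=y[:2]-x[:2];a=x[2];print("org rel tier x,y",d@[np.cos(a),np.sin(a)],d@[-np.sin(a),np.cos(a)],"yaw",y[2]-np.pi/2-a)
t=load("t7");P=rng(t,(165,60,40),(180,255,255),(320,152),40)
print("top org",fit([(t,P)],box(100,34,24),(604,-177,np.pi/2+.05),z=43))
```

```text
185891 3773
tier [736.20719866 -84.24341583   1.6288113 ] 0.9527897083781519
org [ 603.78521906 -177.39371804    1.64156542] 0.0680661580272533
org rel tier x,y -85.31543745267447 137.60027476581115 yaw -1.558042205307176
top org (array([ 605.23011743, -179.55430307,    1.6332773 ]), np.float64(0.09349158016147635))
```

Run:
```python
from h import *
w=wcam(load("w7"),[605.1,-225.4,217.1],.057)
h=hsv(w)
g=cv2.cvtColor(w.img,cv2.COLOR_RGB2GRAY).astype(float)
print(g[120,222:300].astype(int).tolist()); print(g[55:70,262].astype(int).tolist(), g[174:190,262].astype(int).tolist(),g[174:190,240].astype(int).tolist())
print(w.img[120,225:300:2].tolist())
```

```text
[94, 98, 98, 99, 75, 47, 58, 54, 36, 186, 217, 215, 210, 208, 210, 211, 212, 218, 180, 131, 137, 113, 158, 180, 180, 177, 179, 176, 176, 176, 178, 179, 178, 178, 178, 178, 174, 176, 178, 178, 177, 177, 177, 176, 177, 178, 177, 177, 179, 177, 180, 179, 176, 175, 179, 176, 173, 202, 217, 214, 214, 211, 211, 211, 210, 211, 213, 217, 170, 80, 97, 101, 100, 102, 99, 98, 99, 99]
[101, 102, 106, 99, 103, 91, 167, 211, 215, 214, 211, 212, 213, 212, 214] [173, 174, 174, 167, 201, 211, 209, 213, 160, 155, 177, 177, 174, 175, 177, 177] [215, 213, 213, 212, 209, 209, 209, 215, 147, 148, 175, 175, 173, 172, 174, 173]
[[95, 100, 107], [45, 47, 51], [52, 54, 59], [190, 186, 178], [218, 214, 208], [212, 207, 202], [215, 211, 204], [220, 218, 211], [133, 131, 123], [125, 108, 108], [215, 163, 178], [211, 161, 174], [209, 159, 173], [210, 160, 173], [212, 162, 176], [212, 162, 173], [211, 162, 174], [210, 159, 173], [212, 161, 176], [211, 160, 175], [209, 160, 172], [212, 161, 175], [211, 161, 174], [210, 161, 175], [213, 162, 176], [210, 158, 171], [212, 158, 174], [204, 203, 195], [214, 215, 206], [214, 211, 204], [214, 211, 202], [213, 211, 205], [221, 216, 209], [77, 80, 86], [98, 102, 107], [99, 102, 109], [93, 99, 103], [96, 99, 104]]
```

Run:
```python
from h import *
w=wcam(load("w7"),[605.1,-225.4,217.1],.057)
m=rng(w,(0,0,198),(180,30,255),(262,122),80)
hull=cv2.convexHull(np.argwhere(m)[:,::-1].astype(np.int32)); mm=np.zeros(m.shape,np.uint8); cv2.fillConvexPoly(mm,hull,1); mm=mm>0
x,f=fit([(w,mm)],box(60,120,0,40),(604,-174,0.05),z=3); print("tier",x,f)
P=rng(w,(165,50,60),(180,255,255),(262,125),70)
P=cv2.morphologyEx(P.astype(np.uint8),cv2.MORPH_OPEN,np.ones((21,21)))>0
P=cv2.morphologyEx(P.astype(np.uint8),cv2.MORPH_OPEN,np.ones((21,31)))>0
y,f=fit([(w,P)],box(100,34,0,24),(604,-174,np.pi/2+.05),z=43); print("org",y,f)
d=y[:2]-x[:2];a=x[2];print("org rel tier x,y",d@[np.cos(a),np.sin(a)],d@[-np.sin(a),np.cos(a)],"yaw",y[2]-np.pi/2-a)
```

```text
tier [ 6.03384501e+02 -1.75194188e+02  6.37313616e-02] 0.013818364005560654
org [ 603.78521906 -177.39371804    1.64156542] 0.0680661580272533
org rel tier x,y 0.2598201317426752 -2.2205852734176124 yaw 0.007037734570608231
```

Run:
```python
from h import *
w=load("w7")
# pink prob profile along rows
im=w.img.astype(float); s=(im[:,:,0]-im[:,:,1])[:,248:274].mean(1)
for r0 in list(range(66,78))+list(range(95,104))+list(range(122,131))+list(range(148,157))+list(range(174,184)): print(r0,im[r0,250:272].mean(0).round(0).tolist(),end=' | ')
print()
tz=217.1
for nm,rows,z in (("tier",(61.0,182.0),43),("org",(71.8,178.0),67)):
    print(nm,toolpt(w,[(262,q) for q in rows],tz-z)[:,1])
```

```text
66 [213.0, 214.0, 207.0] | 67 [214.0, 214.0, 207.0] | 68 [213.0, 213.0, 207.0] | 69 [213.0, 214.0, 207.0] | 70 [214.0, 215.0, 208.0] | 71 [216.0, 221.0, 213.0] | 72 [190.0, 167.0, 167.0] | 73 [201.0, 147.0, 164.0] | 74 [213.0, 168.0, 182.0] | 75 [211.0, 166.0, 180.0] | 76 [211.0, 166.0, 180.0] | 77 [210.0, 166.0, 179.0] | 95 [211.0, 163.0, 177.0] | 96 [211.0, 163.0, 177.0] | 97 [214.0, 166.0, 180.0] | 98 [205.0, 154.0, 167.0] | 99 [159.0, 103.0, 117.0] | 100 [122.0, 66.0, 83.0] | 101 [200.0, 148.0, 162.0] | 102 [216.0, 168.0, 181.0] | 103 [212.0, 166.0, 179.0] | 122 [211.0, 160.0, 174.0] | 123 [211.0, 160.0, 174.0] | 124 [213.0, 162.0, 176.0] | 125 [217.0, 164.0, 177.0] | 126 [166.0, 113.0, 127.0] | 127 [132.0, 73.0, 89.0] | 128 [199.0, 145.0, 159.0] | 129 [214.0, 164.0, 178.0] | 130 [212.0, 163.0, 176.0] | 148 [211.0, 159.0, 172.0] | 149 [211.0, 158.0, 171.0] | 150 [212.0, 158.0, 172.0] | 151 [216.0, 164.0, 178.0] | 152 [186.0, 133.0, 147.0] | 153 [157.0, 93.0, 111.0] | 154 [196.0, 138.0, 154.0] | 155 [213.0, 162.0, 176.0] | 156 [212.0, 161.0, 175.0] | 174 [211.0, 155.0, 170.0] | 175 [211.0, 156.0, 170.0] | 176 [213.0, 156.0, 171.0] | 177 [202.0, 151.0, 167.0] | 178 [182.0, 166.0, 165.0] | 179 [204.0, 203.0, 194.0] | 180 [214.0, 210.0, 203.0] | 181 [218.0, 213.0, 206.0] | 182 [168.0, 163.0, 156.0] | 183 [159.0, 156.0, 146.0] | 
tier [110.48975216  -9.00142658]
org [98.22630483  0.26381518]
```

```bash
python3 -m pendant '0 3 -2 0 0 0 0.2; 0 2 -4 0 0 0 0.2; 0 0 -4 0 0 0 0.2; 0 0 -4 0 0 0 0.2; 0 0 -2 0 0 0 0.2; 0 0 -0.9 0 0 0 0.2; 0 0 0 0 0 0 0.2; 0 0 0 0 0 0 -1; 0 0 0 0 0 0 -1; 0 0 0 0 0 0 -1' 20; python3 -m pendant '0 0 0 0 0 0 -1; 0 0 0.3 0 0 0 -1; -0.02 0.22 0 0 0 -0.006 -1; 0 0 0 0 0 0 -1; 0 0 -0.3 0 0 0 -1; 0 0 -0.05 0 0 0 -1; 0 0 0 0 0 0 -1'
```

```text
t: 8.5
eef_pos: [607.1, -177.0, 50.9]
tcp_rot: [-0.045, 1.567, 0.044]
force: [-0.4, -0.8, 0.5]
finger_gap: 0.409
t: 9.08
eef_pos: [606.0, -174.4, 49.9]
tcp_rot: [-0.04, 1.57, 0.04]
force: [-4.2, 1.3, 15.5]
finger_gap: 0.37
```

```bash
python3 -m pendant '0 0 0.05 0 0 0 -0.1; 0 0 0 0 0 0 0.1; 0 0 0 0 0 0 0.2; 0 0 3 0 0 0 0.2; 0 0 4 0 0 0 0.2; 0 0 4 0 0 0 0.2; 0 -1.5 4 0 0 0 0.2; 0 -2 1.9 0 0 0 0.2; 0 0 0 0 0 0 0.2; 0 0 0 0 0 0 0.2';  python3 - <<'E'
from h import *
w=snap("wrist","w8");t=snap("top","t8"); info()
w=wcam(w,[605,-208.2,216.1],.052)
m=rng(w,(0,0,198),(180,30,255),(262,112),80)
hull=cv2.convexHull(np.argwhere(m)[:,::-1].astype(np.int32)); mm=np.zeros(m.shape,np.uint8); cv2.fillConvexPoly(mm,hull,1); mm=mm>0
x,f=fit([(w,mm)],box(60,120,0,40),(604,-174,0.05),z=3); print("tier",x,f)
P=rng(w,(165,50,60),(180,255,255),(262,110),70)
P=cv2.morphologyEx(P.astype(np.uint8),cv2.MORPH_OPEN,np.ones((21,31)))>0
y,f=fit([(w,P)],box(100,34,0,24),(604,-174,np.pi/2+.05),z=43); print("org",y,f)
d=y[:2]-x[:2];a=x[2];print("org rel tier x,y",d@[np.cos(a),np.sin(a)],d@[-np.sin(a),np.cos(a)],"yaw",y[2]-np.pi/2-a)
P=rng(t,(165,60,40),(180,255,255),(320,152),40)
print("top org",fit([(t,P)],box(100,34,24),(604,-177,np.pi/2+.05),z=43))
E
```

```text
t: 9.92
eef_pos: [606.0, -209.8, 217.8]
tcp_rot: [-0.039, 1.569, 0.038]
force: [0.2, 1.1, -1.1]
finger_gap: 0.598
t 10.02 tcp [ 604.6 -208.3  215.3] jaw 0.0506 approach [-0.0025  0.0012 -1.    ] gap 55.2 F [0.2 0.2 0.2]
tier [ 6.03646838e+02 -1.74364963e+02  5.39310176e-02] 0.08914404694180073
org [ 603.98483977 -174.56316639    1.63608808] 0.17665533662923114
org rel tier x,y 0.32682611384128224 -0.21613505132007124 yaw 0.011360732420655217
top org (array([ 604.59714787, -164.07349692,    1.63214815]), np.float64(0.3122335718507086))
```

View pics/w8.png

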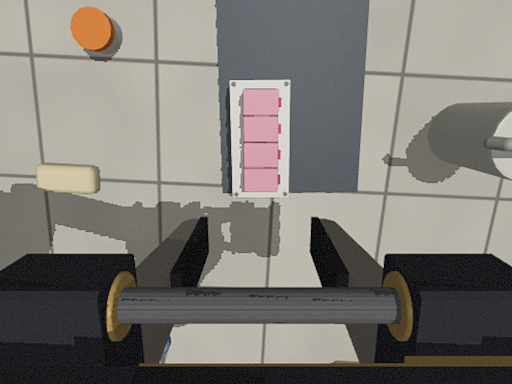

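```bash
cat >> h.py <<'E'
def stack(w,near):
    m=rng(w,(0,0,198),(180,30,255),near,85)
    hull=cv2.convexHull(np.argwhere(m)[:,::-1].astype(np.int32)); mm=np.zeros(m.shape,np.uint8); cv2.fillConvexPoly(mm,hull,1)
    x,f=fit([(w,mm>0)],box(60,120,0,40),(604,-174,0.05),z=3); print("tier",x,f)
    P=rng(w,(165,50,60),(180,255,255),near,80)
    P=cv2.morphologyEx(P.astype(np.uint8),cv2.MORPH_OPEN,np.ones((21,31)))>0
    y,f=fit([(w,P)],box(100,34,0,24),(604,-174,np.pi/2+.05),z=43); print("org",y,f)
    d=y[:2]-x[:2];a=x[2];print("org rel tier x,y",d@[np.cos(a),np.sin(a)],d@[-np.sin(a),np.cos(a)],"yaw",y[2]-np.pi/2-a)
    return x,y
E
python3 - <<'E'
from h import *
w=wcam(load("w8"),[605,-208.2,216.1],.052)
stack(w,(261,138))
E
```

```text
tier [ 6.03819085e+02 -1.74359246e+02  5.80498241e-02] 0.019372836880207144
org [ 603.89392187 -174.20131137    1.61047315] 0.07288340809818264
org rel tier x,y 0.08387367172291765 0.15332660787903007 yaw -0.01837299753126089
```

```bash
python3 -m pendant '-1.1 3.8 0 0 0 -0.01 0.2; -1.1 3.8 0 0 0 -0.01 0.2; -1.1 3.8 0 0 0 -0.01 0.2; -1.1 3.8 0 0 0 -0.01 0.2; -1.1 3.8 0 0 0 -0.01 0.2; -1.1 3.8 0 0 0 -0.01 0.2; -1.1 3.8 0 0 0 -0.01 0.2; -1.1 3.8 0 0 0 -0.01 0.2; -1.1 3.8 0 0 0 -0.01 0.2; -1.1 3.8 0 0 0 -0.01 0.2'; python3 -m pendant '-1.1 3.8 0 0 0 0 0.2; -1.1 3.8 0 0 0 0 0.2; -1.1 3.8 0 0 0 0 0.2; -1.1 3.8 0 0 0 0 0.2; -1 3.5 0 0 0 0 0.2; 0 0 0 0 0 0 0.2; 0 0 0 0 0 0 0.2; 0 0 0 0 0 0 0.2';  python3 - <<'E'
from h import *
w=snap("wrist","w9"); info()
E
```

```text
t: 10.85
eef_pos: [493.1, 172.9, 215.1]
tcp_rot: [0.038, 1.574, -0.039]
force: [1.1, 1.2, 0.4]
finger_gap: 0.601
t: 11.52
eef_pos: [440.4, 357.4, 215.4]
tcp_rot: [0.035, 1.573, -0.039]
force: [-0.3, 0.4, 1.2]
finger_gap: 0.599
t 11.57 tcp [440.9 356.9 215.8] jaw -0.0489 approach [-0.0019 -0.0019 -1.    ] gap 54.9 F [ 0.8 -0.5  0.2]
```

View pics/w9.png

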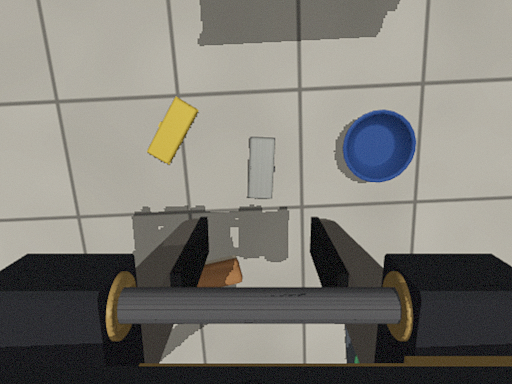

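Run:
```python
from h import *
w=wcam(load("w9"),[441,358.8,216.1],-.048)
def gc(w,x0,y0,x1,y1):
    m=np.zeros(w.img.shape[:2],np.uint8); b=np.zeros((1,65));f=np.zeros((1,65))
    cv2.grabCut(w.img.copy(),m,(x0,y0,x1-x0,y1-y0),b,f,6,cv2.GC_INIT_WITH_RECT); return (m==1)|(m==3)
m=gc(w,242,130,280,204)
ys,xs=np.nonzero(m);print(m.sum(),xs.min(),xs.max(),ys.min(),ys.max())
for s in (box(70,28,14),box(70,28,0,14)): print(fit([(w,m)],s,(441,358,1.5)))
a=w.img.copy();c,_=cv2.findContours(m.astype(np.uint8),0,1);cv2.drawContours(a,c,-1,(255,0,255),1)
cv2.imwrite("pics/m9.png",cv2.resize(a[115:215,210:320],None,fx=5,fy=5,interpolation=0)[:,:,::-1])
```

```text
1611 247 274 137 198
(array([442.1922505 , 359.08177091,   1.47406767]), np.float64(0.038015068930896324))
(array([442.29876655, 359.65898056,   1.47555774]), np.float64(0.03278729400500357))
```

View pics/m9.png

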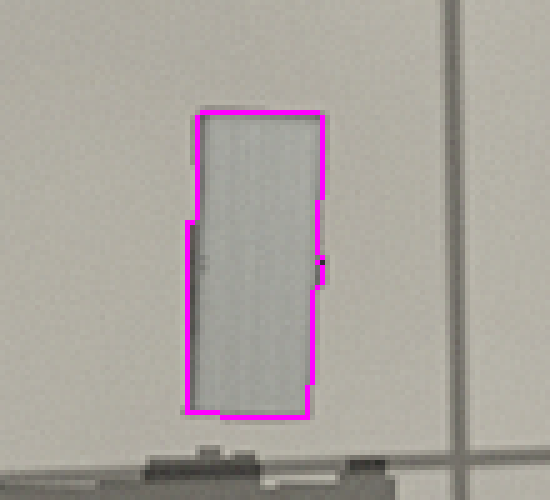

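```bash
python3 -m pendant '0.08 -0.25 -4 0 0 -0.04 0.2; 0 0 -4 0 0 0 0.2; 0 0 -4 0 0 0 0.2; 0 0 -4 0 0 0 0.2; 0 0 -2.7 0 0 0 0.2; 0 0 -1.4 0 0 0 0.2; 0 0 -1 0 0 0 0.2; 0 0 0 0 0 0 0.2' && python3 -m pendant '0 0 0 0 0 0 -1; 0 0 0 0 0 0 -1; 0 0 0 0 0 0 -1; 0 0 0 0 0 0 -1; 0 0 0 0 0 0 -1; 0 0 0 0 0 0 -1; 0 0 0 0 0 0 -1' 20; python3 -m pendant '0 0 2 0 0 0 -1; 0 0 3 0 0 0 -1; 0 0 4 0 0 0 -1; 0 0 4 0 0 0 -1; 0 0 4 0 0 0 -1; 0 0 0 0 0 0 -1; 0 0 0 0 0 0 -1'
python3 - <<'E'
from h import *
w=snap("wrist","w10"); info()
E
```

```text
t: 12.23
eef_pos: [441.7, 353.5, 4.1]
tcp_rot: [0.069, 1.572, -0.073]
force: [0.4, -0.6, -0.1]
finger_gap: 0.601
t: 12.82
eef_pos: [443.0, 356.0, 7.2]
tcp_rot: [0.071, 1.568, -0.069]
force: [-1.0, -1.2, 7.8]
finger_gap: 0.302
t: 13.4
eef_pos: [443.6, 356.6, 178.8]
tcp_rot: [0.073, 1.566, -0.067]
force: [-0.5, -0.6, -1.9]
finger_gap: 0.3
t 13.45 tcp [442.5 355.6 176.6] jaw -0.0889 approach [ 0.0012  0.001  -1.    ] gap 27.7 F [-0.2 -0.7 -1.2]
```

View pics/w10.png

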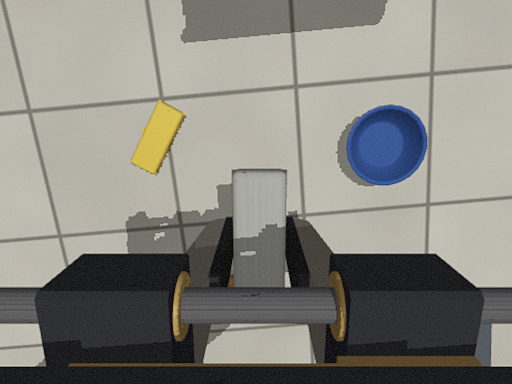

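Run:
```python
from h import *
w=load("w10"); g=cv2.cvtColor(w.img,cv2.COLOR_RGB2GRAY)
print(g[160:180,245:275].mean(1).round(0).tolist()); print(g[200,225:295].tolist())
for tx in (-7,-9,-11): print(toolpt(w,[(260,171),(233,190),(286,190)],tx).round(1).tolist())
```

```text
[181.0, 181.0, 181.0, 181.0, 181.0, 181.0, 182.0, 188.0, 152.0, 82.0, 93.0, 120.0, 137.0, 157.0, 163.0, 164.0, 166.0, 169.0, 170.0, 171.0]
[117, 117, 117, 119, 113, 116, 108, 103, 130, 146, 156, 157, 167, 169, 167, 169, 170, 170, 170, 170, 169, 166, 165, 167, 170, 169, 169, 171, 168, 171, 173, 171, 168, 169, 167, 169, 168, 171, 170, 172, 169, 169, 168, 172, 173, 174, 170, 169, 168, 175, 174, 171, 169, 173, 171, 170, 167, 162, 156, 157, 131, 163, 186, 186, 185, 185, 184, 183, 184, 184]
[[-7.0, 36.4, 0.4], [-7.0, 26.8, -13.1], [-7.0, 26.8, 13.4]]
[[-9.0, 36.7, 0.4], [-9.0, 27.2, -12.9], [-9.0, 27.2, 13.2]]
[[-11.0, 37.1, 0.4], [-11.0, 27.7, -12.7], [-11.0, 27.7, 13.0]]
```

```bash
python3 -m pendant '1.16 -3.8 0 0 0 0.01 -1; 1.16 -3.8 0 0 0 0.01 -1; 1.16 -3.8 0 0 0 0.01 -1; 1.16 -3.8 0 0 0 0.01 -1; 1.16 -3.8 0 0 0 0.01 -1; 1.16 -3.8 0 0 0 0.01 -1; 1.16 -3.8 0 0 0 0.01 -1; 1.16 -3.8 0 0 0 0.01 -1; 1.16 -3.8 0 0 0 0.01 -1; 1.16 -3.8 0 0 0 0.01 -1'; python3 -m pendant '1.16 -3.8 0 0 0 0.01 -1; 1.16 -3.8 0 0 0 0.01 -1; 1.16 -3.8 -2 0 0 0.01 -1; 1.16 -3.8 -1 0 0 0.01 -1; 0.08 -0.08 -3 0 0 0 -1; 0 0 -2.5 0 0 0 -1; 0 0 0 0 0 0 -1; 0 0 0 0 0 0 -1; 0 0 0 0 0 0 -1';  python3 - <<'E'
from h import *
w=snap("wrist","w11"); info()
E
```

```text
t: 14.28
eef_pos: [557.1, -26.4, 173.7]
tcp_rot: [-0.009, 1.575, 0.009]
force: [0.9, -0.4, -0.4]
finger_gap: 0.299
t: 15.03
eef_pos: [604.7, -174.5, 92.3]
tcp_rot: [-0.04, 1.571, 0.041]
force: [0.9, -0.6, -0.8]
finger_gap: 0.303
t 15.08 tcp [ 605.4 -174.6   93.2] jaw 0.0517 approach [ 8.e-04 -2.e-04 -1.e+00] gap 27.7 F [ 0.4 -0.9 -0.2]
```

View pics/w11.png

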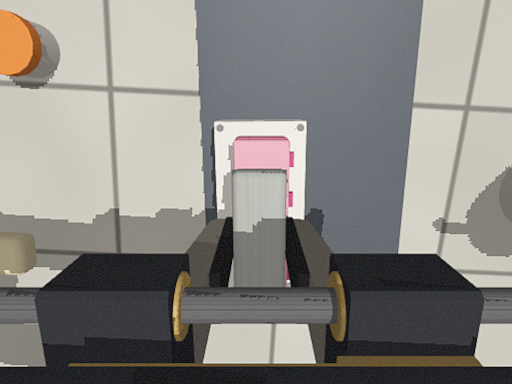

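Run:
```python
from h import *
w=load("w11"); im=w.img.astype(int)
for q in range(130,146): print(q,im[q,245:280].mean(0).round(0).tolist(),end=' ')
print(); print(im[152,225:300,1].tolist())
print(toolpt(w,[(261,139),(261,137),(233.5,152),(289.5,152)],23).round(1).tolist(),toolpt(w,[(260,171),(260,169.5)],-9).round(1).tolist())
print(toolpt(w,[(260,121),(215,122),(306,122)],47).round(1).tolist())
```

```text
130 [240.0, 237.0, 230.0] 131 [240.0, 237.0, 230.0] 132 [240.0, 237.0, 230.0] 133 [241.0, 238.0, 231.0] 134 [246.0, 245.0, 237.0] 135 [222.0, 213.0, 208.0] 136 [165.0, 124.0, 131.0] 137 [167.0, 86.0, 111.0] 138 [212.0, 122.0, 152.0] 139 [183.0, 110.0, 132.0] 140 [212.0, 157.0, 170.0] 141 [238.0, 182.0, 196.0] 142 [239.0, 188.0, 201.0] 143 [238.0, 188.0, 202.0] 144 [238.0, 187.0, 201.0] 145 [238.0, 187.0, 201.0] 
[235, 237, 242, 206, 156, 157, 164, 163, 153, 170, 188, 186, 185, 187, 188, 186, 187, 186, 188, 185, 188, 186, 186, 186, 183, 185, 185, 187, 186, 184, 186, 188, 187, 185, 187, 186, 186, 185, 186, 186, 184, 187, 186, 185, 187, 185, 184, 187, 188, 186, 186, 185, 187, 187, 185, 188, 187, 186, 187, 187, 189, 185, 188, 187, 135, 65, 68, 60, 114, 223, 243, 237, 237, 237, 237]
[[23.0, 49.3, 1.0], [23.0, 50.4, 1.0], [23.0, 41.9, -14.8], [23.0, 41.9, 17.4]] [[-9.0, 36.7, 0.4], [-9.0, 37.5, 0.4]]
[[47.0, 58.5, 0.5], [47.0, 57.8, -28.0], [47.0, 57.8, 29.6]]
```

```bash
python3 -m pendant '0.08 -0.07 -1 0 0 0 -1; 0 0 -0.5 0 0 0 -1; 0 0 -0.2 0 0 0 -1; 0 0 0 0 0 0 -1';  python3 -m pendant '0 0 -0.1 0 0 0 -1; 0 0 0 0 0 0 -1'
python3 - <<'E'
from h import *
info()
E
```

```text
t: 15.42
eef_pos: [605.3, -175.3, 75.0]
tcp_rot: [-0.04, 1.571, 0.04]
force: [-0.4, -0.6, -0.7]
finger_gap: 0.301
t: 15.58
eef_pos: [605.8, -175.6, 74.5]
tcp_rot: [-0.04, 1.57, 0.04]
force: [-0.9, 1.3, -1.4]
finger_gap: 0.301
t 15.58 tcp [ 605.8 -175.6   74.5] jaw 0.051 approach [ 2.e-04 -0.e+00 -1.e+00] gap 27.7 F [-0.9  1.3 -1.4]
```

```bash
python3 -m pendant '0 0 -0.1 0 0 0 -1; 0 0 0 0 0 0 -1'; python3 -m pendant '0 0 -0.1 0 0 0 -1; 0 0 0 0 0 0 -1'; python3 -m pendant '0 0 -0.05 0 0 0 -1; 0 0 0 0 0 0 -1'
```

```text
t: 15.75
eef_pos: [605.9, -175.7, 74.2]
tcp_rot: [-0.04, 1.57, 0.04]
force: [-2.6, 0.8, 5.8]
finger_gap: 0.304
t: 15.92
eef_pos: [605.9, -175.7, 74.2]
tcp_rot: [-0.04, 1.57, 0.04]
force: [-5.4, 1.4, 14.8]
finger_gap: 0.303
t: 16.08
eef_pos: [605.9, -175.7, 74.1]
tcp_rot: [-0.04, 1.57, 0.04]
force: [-5.9, 2.2, 19.3]
finger_gap: 0.304
```

```bash
python3 -m pendant '0 0 0.15 0 0 0 -0.3; 0 0 0 0 0 0 -0.1; 0 0 0 0 0 0 0.1; 0 0 3 0 0 0 0.2; 0 0 4 0 0 0 0.2; 0 -1.5 4 0 0 0 0.2; 0 -2 3.5 0 0 0 0.2; 0 0 0 0 0 0 0.2; 0 0 0 0 0 0 0.2; 0 0 0 0 0 0 0.2';  python3 - <<'E'
from h import *
w=snap("wrist","w12"); info()
w=wcam(w,[605.8,-212.2,216.1],.052)
def gc(w,x0,y0,x1,y1):
    m=np.zeros(w.img.shape[:2],np.uint8); b=np.zeros((1,65));f=np.zeros((1,65))
    cv2.grabCut(w.img.copy(),m,(x0,y0,x1-x0,y1-y0),b,f,6,cv2.GC_INIT_WITH_RECT); return (m==1)|(m==3)
cv2.imwrite("pics/m12.png",cv2.resize(w.img[60:200,190:330],None,fx=4,fy=4,interpolation=cv2.INTER_CUBIC)[:,:,::-1])
E
```

```text
t: 16.92
eef_pos: [605.2, -210.1, 216.6]
tcp_rot: [-0.039, 1.571, 0.04]
force: [0.1, -0.2, -0.5]
finger_gap: 0.601
t 16.97 tcp [ 604.8 -209.7  215.8] jaw 0.0509 approach [-0.0022  0.001  -1.    ] gap 55.2 F [ 0.  -0.  -0.2]
```

View pics/m12.png

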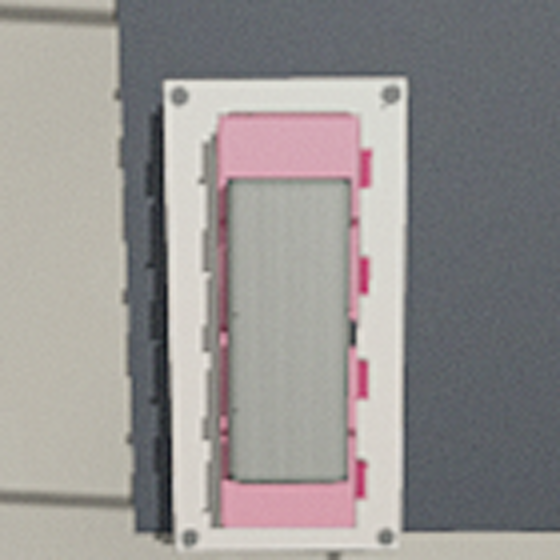

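Run:
```python
from h import *
w=load("w12")
for z0 in (216.1,219):
  for n,rows,cols,z in (("tier",(79.6,197.2),(231.5,290.7),43),("org",(88.3,191.8),(244,279.8),67),("clip",(104.5,180.3),(247,277.8),81)):
    y=toolpt(w,[(262,q) for q in rows],z0-z)[:,1]; zz=toolpt(w,[(q,140) for q in cols],z0-z)[:,2]
    print(n,y.round(1),"len",abs(y[0]-y[1]).round(1),"mid",y.mean().round(2),"| z",zz.round(1),"mid",zz.mean().round(2))
w=wcam(load("w12"),[605.8,-212.2,216.1],.052)
stack(w,(261,138))
```

```text
tier [ 93.3 -25.2] len 118.6 mid 34.03 | z [-28.1  32. ] mid 1.92
org [ 83.9 -13.3] len 97.2 mid 35.27 | z [-14.4  19.4] mid 2.55
clip [69.4  1.2] len 68.2 mid 35.32 | z [-11.   16.8] mid 2.89
tier [ 93.5 -26. ] len 119.6 mid 33.76 | z [-28.4  32.3] mid 1.94
org [ 84.  -14.1] len 98.1 mid 34.99 | z [-14.5  19.6] mid 2.57
clip [69.5  0.6] len 68.9 mid 35.02 | z [-11.1  16.9] mid 2.91
tier [ 6.05801888e+02 -1.78272846e+02  6.05941334e-02] 0.021239343258565288Traceback (most recent call last):
  File "<stdin>", line 8, in <module>
  File "h.py", line 90, in stack
    y,f=fit([(w,P)],box(100,34,0,24),(604,-174,np.pi/2+.05),z=43); print("org",y,f)
        ~~~^^^^^^^^^^^^^^^^^^^^^^^^^^^^^^^^^^^^^^^^^^^^^^^^^^^^^^
  File "h.py", line 34, in fit
    ys,xs=np.nonzero(m); a=max(xs.min()-12,0);b=max(ys.min()-12,0)
                               ~~~~~~^^
    return umr_minimum(a, axis, None, out, keepdims, initial, where)
ValueError: zero-size array to reduction operation minimum which has no identity
```

```bash
python3 -m pendant '-2.65 -2.7 0 0 0 0 0.4; -2.65 -2.7 0 0 0 0 0.4; -2.65 -2.7 0 0 0 0 0.4; -2.65 -2.7 0 0 0 0 0.4; -2.65 -2.7 0 0 0 0 0.4; -2.65 -2.7 0 0 0 0 0.4; 0 0 0 0 0 0 0.4; 0 0 0 0 0 0 0.4; 0 0 0 0 0 0 0.4';  python3 - <<'E'
from h import *
w=snap("wrist","w13"); t=snap("top","t13");info()
cv2.imwrite("pics/w13c.png",cv2.resize(w.img[0:260],None,fx=1.5,fy=1.5,interpolation=cv2.INTER_CUBIC)[:,:,::-1])
E
```

```text
t: 17.72
eef_pos: [446.5, -371.4, 216.1]
tcp_rot: [-0.038, 1.572, 0.041]
force: [0.4, -0.1, -0.3]
finger_gap: 0.697
t 17.82 tcp [ 447.4 -371.   216.6] jaw 0.0523 approach [-7.e-04  1.e-03 -1.e+00] gap 64.2 F [-0.6  0.3 -0.1]
```

View pics/w13c.png

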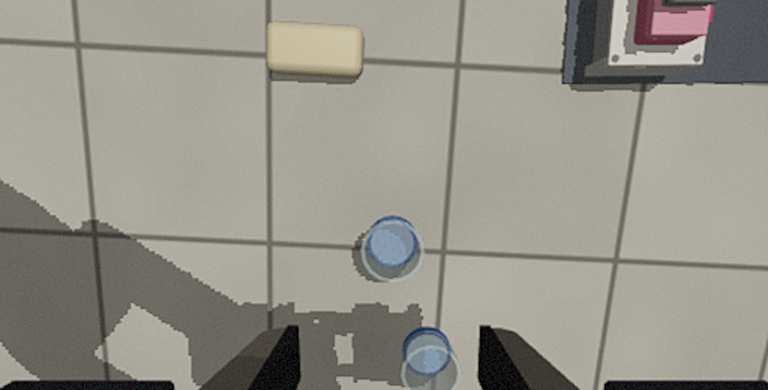

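Run:
```python
from h import *
w=wcam(load("w13"),[446.8,-374.2,216.1],.052)
print("rim",ray(w,(261.3,166.7),50),"base",ray(w,(261,161),0))
x=None
a=cv2.resize(w.img[130:200,220:310],None,fx=8,fy=8,interpolation=cv2.INTER_CUBIC)
import itertools
P=(447,-374)
def draw(px,py,col):
    for rr,z in ((22,50),(19,0)):
        uv=proj(w,place(cyl((rr,z)),px,py,0)); uv=((uv-[220,130]+.5)*8).astype(np.int32)
        cv2.polylines(a,[uv.reshape(-1,1,2)],True,col,1)
draw(447,-371,(255,0,0))
cv2.imwrite("pics/m13.png",a[:,:,::-1])
t=load("t13"); b=cv2.resize(t.img[190:235,360:440],None,fx=8,fy=8,interpolation=cv2.INTER_CUBIC)
for rr,z in ((22,50),(19,0)):
    uv=proj(t,place(cyl((rr,z)),447,-374.5,0)); uv=((uv-[360,190]+.5)*8).astype(np.int32); cv2.polylines(b,[uv.reshape(-1,1,2)],True,(255,0,0),1)
cv2.imwrite("pics/mt13.png",b[:,:,::-1])
```

```text
rim [[ 448.47083052 -365.46380844   50.        ]] base [[ 448.52800881 -367.39677895    0.        ]]
```

View pics/m13.png

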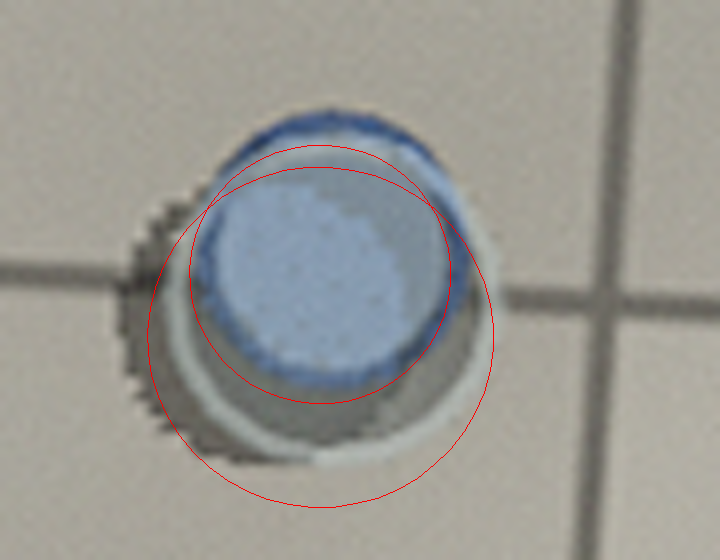

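View pics/mt13.png

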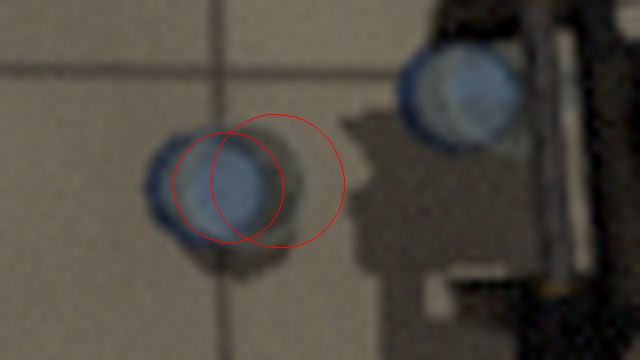

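Run:
```python
from h import *
t=load("t13")
print(ray(t,(385.25,213.1),0), ray(t,(385.25,213.1),4))
```

```text
[[ 446.51016925 -366.74207886    0.        ]] [[ 446.32941833 -365.46234756    4.        ]]
```

```bash
python3 -m pendant '0.07 0.7 -4 0 0 0 0.4; 0 0 -4 0 0 0 0.4; 0 0 -4 0 0 0 0.4; 0 0 -3.5 0 0 0 0.4; 0 0 -2.7 0 0 0 0.4; 0 0 -1.5 0 0 0 0.4; 0 0 -1 0 0 0 0.4; 0 0 0 0 0 0 0.4' && python3 -m pendant '0 0 0 0 0 0 0.2; 0 0 0 0 0 0 0; 0 0 0 0 0 0 -0.1; 0 0 0 0 0 0 -0.2; 0 0 0 0 0 0 -0.3; 0 0 0 0 0 0 -0.3; 0 0 0 0 0 0 -0.3' 15
python3 - <<'E'
from h import *
w=snap("wrist","w14"); info()
E
```

```text
t: 18.48
eef_pos: [447.1, -363.4, 8.2]
tcp_rot: [-0.039, 1.573, 0.043]
force: [-0.5, 0.7, 0.6]
finger_gap: 0.702
t: 19.07
eef_pos: [448.4, -365.8, 11.7]
tcp_rot: [-0.041, 1.568, 0.039]
force: [1.4, 1.6, 6.7]
finger_gap: 0.472
t 19.12 tcp [ 448.4 -365.8   11.7] jaw 0.0507 approach [ 0.0021 -0.0013 -1.    ] gap 43.2 F [1.7 1.6 7.5]
```

View pics/w14.png

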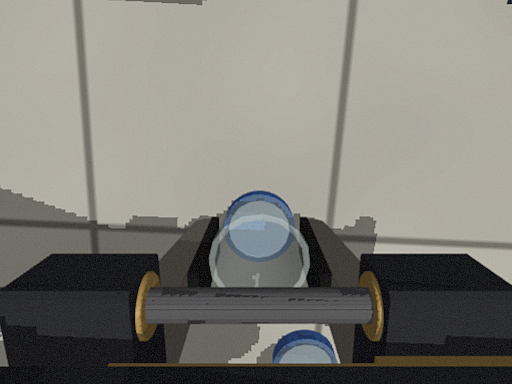

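```bash
python3 -m pendant '0 0 0 0 0 0 -1; 0 0 0.5 0 0 0 -1; 0 0 1.5 0 0 0 -1; 0 0 3 0 0 0 -1; 0 0 3 0 0 0 -1; 0 0 3 0 0 0 -1; 0 0 3 0 0 0 -1; 0 0 0 0 0 0 -1; 0 0 0 0 0 0 -1'
python3 - <<'E'
from h import *
w=snap("wrist","w15"); info()
a=cv2.resize(w.img[170:300,190:330],None,fx=5,fy=5,interpolation=cv2.INTER_CUBIC)
for off,col in ((0,(255,0,0)),(3,(0,160,0))):
  for rr,tx in ((22,-41),(19,9)):
    aa=np.linspace(0,2*np.pi,60); P=np.c_[np.full(60,tx),off+rr*np.sin(aa),rr*np.cos(aa)]
    T=np.linalg.inv(TFC); q=(P@T[:3,:3].T+T[:3,3])@w.K.T; uv=q[:,:2]/q[:,2:]
    cv2.polylines(a,[((uv-[190,170]+.5)*5).astype(np.int32).reshape(-1,1,2)],True,col,1)
cv2.imwrite("pics/m15.png",a[:,:,::-1])
E
```

```text
t: 19.87
eef_pos: [448.1, -366.0, 152.4]
tcp_rot: [-0.042, 1.568, 0.038]
force: [0.1, -0.4, -1.4]
finger_gap: 0.472
t 19.92 tcp [ 447.2 -365.3  150.8] jaw 0.0509 approach [ 6.e-04 -6.e-04 -1.e+00] gap 42.9 F [-0.3  1.1 -0.2]
```

View pics/m15.png

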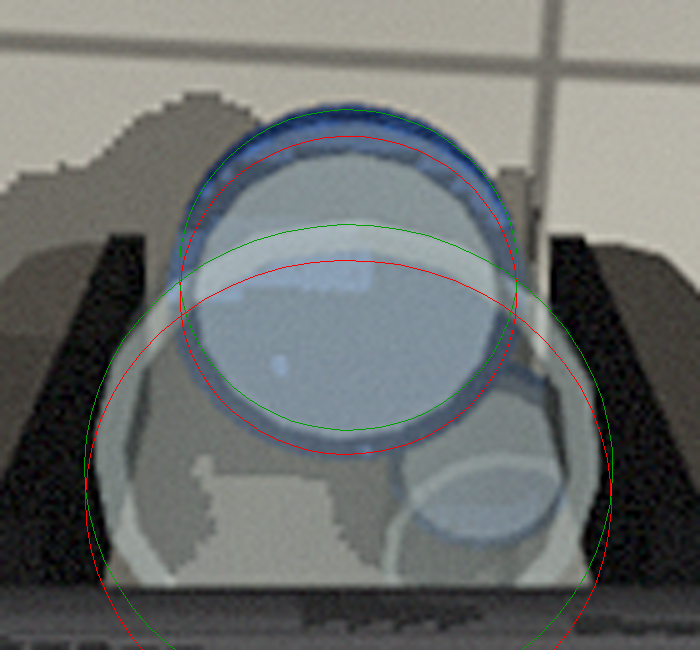

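```bash
python3 -m pendant '1.5 3.27 0 0 0 0 -1; 1.5 3.27 0 0 0 0 -1; 1.5 3.27 0 0 0 0 -1; 1.5 3.27 0 0 0 0 -1; 1.5 3.27 0 0 0 0 -1; 1.5 3.27 0 0 0 0 -1; 1.5 3.27 0 0 0 0 -1; 1.5 3.27 0 0 0 0 -1; 1.5 3.27 0 0 0 0 -1; 1.5 3.27 0 0 0 0 -1'; python3 -m pendant '0 0 -1 0 0 0.006 -1; 0 0 -2 0 0 0 -1; 0 0 -1 0 0 0 -1; 0 0 0 0 0 0 -1; 0 0 0 0 0 0 -1';  python3 - <<'E'
from h import *
w=snap("wrist","w16"); poseavg(5); info()
E
```

```text
t: 20.75
eef_pos: [596.5, -36.5, 148.4]
tcp_rot: [-0.04, 1.574, 0.04]
force: [0.2, -0.7, -0.6]
finger_gap: 0.464
t: 21.17
eef_pos: [596.0, -38.7, 109.0]
tcp_rot: [-0.044, 1.574, 0.044]
force: [1.2, -0.5, -0.3]
finger_gap: 0.472
pose avg [597.53 -38.8  110.78] sd [0.36 0.06 0.46] jaw 0.0562
t 21.42 tcp [597.8 -38.7 111.2] jaw 0.0563 approach [ 1.3e-03 -1.0e-04 -1.0e+00] gap 43.2 F [ 0.1 -0.2 -0.6]
```

View pics/w16.png

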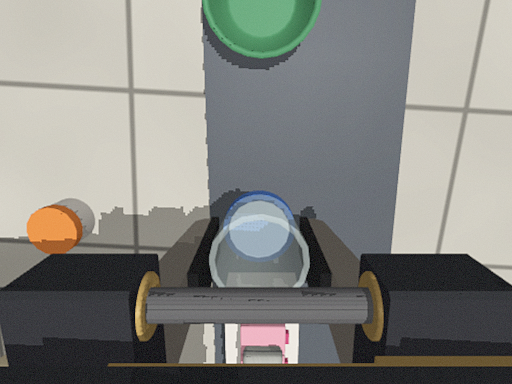

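Run:
```python
from h import *
w=load("w16"); TZ=110.8
im=w.img.astype(int)
print(im[50:70,262].tolist())
g=cv2.cvtColor(w.img,cv2.COLOR_RGB2GRAY).astype(int)
for rr in (30,90,120,180): print(rr,g[rr,198:216].tolist(), [np.argmax(np.abs(np.diff(g[rr,380:425])))+380])
print("dish near",toolpt(w,[(262,56.5),(262,57.5)],TZ-27)); 
print("near edge",toolpt(w,[(206,120),(208,190)],TZ-3),"far",toolpt(w,[(412.5,30),(404,120),(396.5,200)],TZ-3))
```

```text
[[73, 133, 90], [68, 115, 78], [80, 141, 97], [97, 165, 121], [105, 170, 126], [101, 166, 121], [91, 157, 110], [88, 160, 110], [74, 114, 88], [69, 69, 77], [75, 76, 83], [73, 77, 82], [74, 74, 84], [74, 77, 82], [67, 72, 77], [77, 80, 83], [67, 74, 80], [72, 73, 79], [62, 66, 74], [116, 120, 126]]
30 [211, 211, 211, 219, 182, 118, 97, 72, 69, 73, 69, 74, 74, 70, 94, 123, 134, 134] [np.int64(412)]
90 [206, 205, 206, 209, 216, 182, 125, 117, 117, 119, 119, 123, 121, 123, 122, 118, 119, 120] [np.int64(406)]
120 [205, 205, 203, 206, 205, 207, 211, 195, 145, 111, 116, 121, 115, 115, 117, 119, 120, 120] [np.int64(403)]
180 [207, 208, 208, 208, 206, 209, 208, 206, 214, 181, 113, 109, 111, 114, 111, 111, 113, 112] [np.int64(397)]
dish near [[ 83.8        101.89981596   1.98950942]
 [ 83.8        101.23466523   1.99078211]]
near edge [[107.8         57.01603451 -43.10971465]
 [107.8         -1.38815511 -43.61852436]] far [[107.8        124.16757745 116.85211016]
 [107.8         56.97802251 117.28172619]
 [107.8        -10.22933396 117.75908982]]
```

```bash
python3 -m pendant '0.14 0.09 -2.5 0 0 0 -1; 0 0 -2.5 0 0 0 -1; 0 0 -2 0 0 0 -1; 0 0 -1.5 0 0 0 -1; 0 0 -0.6 0 0 0 -1; 0 0 0 0 0 0 -1; 0 0 0 0 0 0 -1'; python3 -m pendant '0 0 -0.1 0 0 0 -1; 0 0 0 0 0 0 -1';python3 -m pendant '0 0 -0.1 0 0 0 -1; 0 0 0 0 0 0 -1'
```

```text
t: 22.0
eef_pos: [599.3, -37.5, 20.0]
tcp_rot: [-0.045, 1.57, 0.045]
force: [0.3, 0.8, -0.2]
finger_gap: 0.469
t: 22.17
eef_pos: [599.7, -37.4, 19.6]
tcp_rot: [-0.045, 1.568, 0.045]
force: [-0.3, 0.4, -1.3]
finger_gap: 0.469
t: 22.33
eef_pos: [599.1, -37.4, 17.9]
tcp_rot: [-0.045, 1.569, 0.045]
force: [-0.5, -0.8, -0.5]
finger_gap: 0.469
```

```bash
python3 -m pendant '0 0 -0.15 0 0 0 -1; 0 0 0 0 0 0 -1'; python3 -m pendant '0 0 -0.1 0 0 0 -1; 0 0 0 0 0 0 -1';python3 -m pendant '0 0 -0.1 0 0 0 -1; 0 0 0 0 0 0 -1'
```

```text
t: 22.5
eef_pos: [598.8, -37.3, 15.9]
tcp_rot: [-0.045, 1.57, 0.045]
force: [0.1, -0.6, -0.1]
finger_gap: 0.467
t: 22.67
eef_pos: [598.8, -37.3, 14.8]
tcp_rot: [-0.045, 1.57, 0.045]
force: [-0.5, -0.2, -0.7]
finger_gap: 0.472
t: 22.83
eef_pos: [598.9, -37.2, 14.6]
tcp_rot: [-0.045, 1.57, 0.045]
force: [-2.9, 0.6, 9.2]
finger_gap: 0.471
```

```bash
python3 -m pendant '0 0 0.05 0 0 0 0; 0 0 0 0 0 0 0.2; 0 0 0 0 0 0 0.4; 0 0 0 0 0 0 0.4; 0 0 1.5 0 0 0 0.4; 0 0 3 0 0 0 0.4; 0 0 4 0 0 0 0.6; 0 0 4 0 0 0 0.8; 0 0 4 0 0 0 1; 0 0 4 0 0 0 1'; python3 -m pendant '0 0 4 0 0 0 1; 0 0 4 0 0 0 1; 0 0 4 0 0 0 1; 0 0 2 0 0 0 1; 0 0 0 0 0 0 1; 0 0 0 0 0 0 1; 0 0 0 0 0 0 1';  python3 - <<'E'
from h import *
w=snap("wrist","w17"); poseavg(4)
E
```

```text
t: 23.67
eef_pos: [598.4, -37.3, 221.2]
tcp_rot: [-0.045, 1.571, 0.045]
force: [2.0, -0.3, -0.4]
finger_gap: 0.971
t: 24.25
eef_pos: [598.1, -37.3, 357.9]
tcp_rot: [-0.045, 1.572, 0.045]
force: [-0.7, -0.3, -0.5]
finger_gap: 0.998
pose avg [598.02 -37.28 357.4 ] sd [0.11 0.01 0.17] jaw 0.057
```

View pics/w17.png

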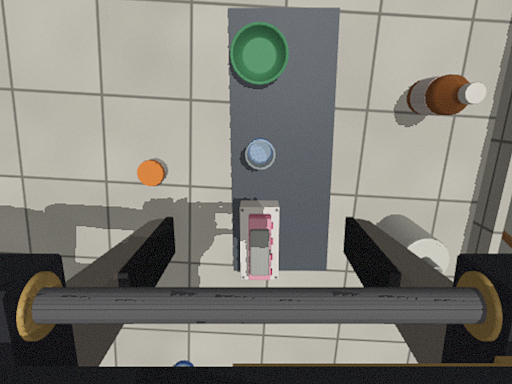

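```bash
cat > chk.py <<'E'
from h import *
def check(name,pos,jaw,cupuv=None,dn=(259,53)):
    w=wcam(load(name),pos,jaw)
    g=rng(w,(45,60,25),(85,255,255),dn,45)
    d,f=fit([(w,g)],cyl((42,24)),(587,102,0),True,z=3); print("dish",d.round(2),round(f,4))
    # strip corners from lines: near edge & far edge & left end
    gr=cv2.cvtColor(w.img,cv2.COLOR_RGB2GRAY).astype(float)
    def sub(p):
        k=np.abs(np.diff(p));i=int(np.argmax(k));s=slice(max(i-2,0),i+3);return (np.arange(len(k))[s]*k[s]).sum()/k[s].sum()+.5
    return w,d,gr,sub
E
python3 - <<'E'
from chk import *
pos,j=[598.02,-37.28,357.4],.057
w,d,gr,sub=check("w17",pos,j)
A=[ray(w,(222+sub(gr[r0,222:240]),r0),3)[0] for r0 in list(range(15,30))+list(range(85,200))]
B=[ray(w,(322+sub(gr[r0,322:346]),r0),3)[0] for r0 in range(15,260)]
E=[ray(w,(c,2+sub(gr[2:16,c])),3)[0] for c in range(235,332)]
def line(P):
    P=np.array(P)[:,:2]; 
    for _ in range(3):
        c=P.mean(0);u=np.linalg.svd(P-c)[2][0]; u*=np.sign(u[np.argmax(abs(u))]); n=np.array([-u[1],u[0]]); e=(P-c)@n; P=P[abs(e)<max(1.,2*e.std())]
    return c,u,e.std()
for nm,P in (("near",A),("far",B),("lend",E)): 
    c,u,s=line(P); print(nm,c.round(2),"dir",np.arctan2(u[1],u[0]).round(4),"sd",s.round(2))
ca,ua,_=line(A);cb,ub,_=line(B)
nrm=np.array([ua[1],-ua[0]]); print("width",(cb-ca)@nrm)
m=rng(w,(0,0,185),(180,30,255),(259,240),50)
hull=cv2.convexHull(np.argwhere(m)[:,::-1].astype(np.int32)); print(hull[:,0].min(0),hull[:,0].max(0))
cv2.imwrite("pics/m17.png",cv2.resize(w.img[120:285,215:300],None,fx=3.6,fy=3.6,interpolation=cv2.INTER_CUBIC)[:,:,::-1])
E
```

```text
dish [589.43 102.94] 0.02
near [550.9   -6.38] dir 1.6283 sd 0.49
far [709.56  10.02] dir 1.6281 sd 0.24
lend [623.47 171.75] dir 0.0181 sd 0.4
width 159.34335129618862
[263 207] [297 286]
```

View pics/m17.png

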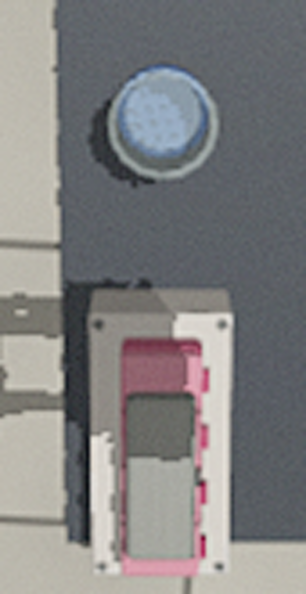

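Run:
```python
from chk import *
pos,j=[598.02,-37.28,357.4],.057
w=wcam(load("w17"),pos,j)
a=.0574; X=np.array([np.cos(a),np.sin(a)]);Y=np.array([-np.sin(a),np.cos(a)])
O=np.array([589.43,102.94])-140*Y; print("O dish",O)
T=ray(w,[(215+90/3.6-.5,206.5),(215+233/3.6-.5,206.5),(215+95/3.6-.5,278.7),(215+229/3.6-.5,278.7)],43)[:,:2]
print("tier corners rel O",np.c_[(T-O)@X,(T-O)@Y].round(1).tolist(), "mid",((T.mean(0)-O)@X).round(2),((T.mean(0)-O)@Y).round(2))
S=10
crop=cv2.resize(w.img[135:172,240:280],None,fx=S*1.8,fy=S*1.8,interpolation=cv2.INTER_CUBIC)
for n,uv,z in (("rim",(259.8,154.2),53),("base",(260.1,151.4),3)):
    p=ray(w,uv,z)[0,:2]-O; print(n,(p@X).round(2),(p@Y).round(2))
def dr(cx,cy,col):
    p=O+cx*X+cy*Y
    for rr,z in ((22,53),(19,3),(19.8,10)):
        uv=proj(w,place(cyl((rr,z)),p[0],p[1],0)); cv2.polylines(crop,[((uv-[240,135]+.5)*18).astype(np.int32).reshape(-1,1,2)],True,col,1)
dr(0,0,(255,0,0))
cv2.imwrite("pics/c17.png",crop[:,:,::-1])
```

```text
O dish [597.46158795 -36.82943012]
tier corners rel O [[-29.2, -78.1], [30.6, -78.1], [-28.7, -197.8], [30.5, -197.8]] mid 0.81 -137.97
rim 1.37 2.25
base 1.92 -0.08
```

View pics/c17.png

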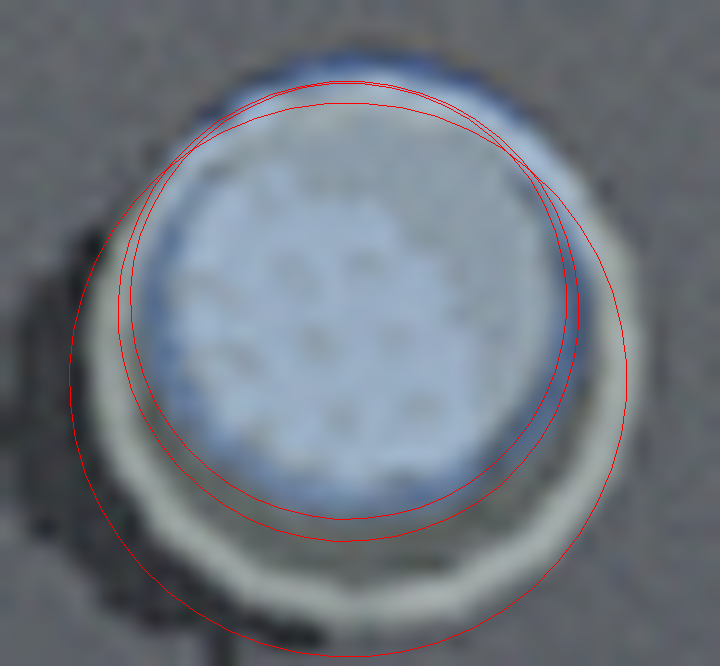

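```bash
python3 -m pendant '-1.27 -0.3 -1.1 0 0 0.12 0.4; -1.27 -0.3 -1.1 0 0 0.12 0.4; -1.27 -0.3 -1.1 0 0 0.12 0.4; -1.27 -0.3 -1.1 0 0 0.12 0.4; -1.27 -0.3 -1.1 0 0 0.12 0.4; -1.27 -0.3 -1.1 0 0 0.12 0.4; -1.27 -0.3 -1.1 0 0 0.12 0.4; -1.27 -0.3 -1.1 0 0 0.12 0.4; -1.27 -0.3 -1.1 0 0 0.12 0.4; -1.27 -0.3 -1.1 0 0 0.12 0.4'; python3 -m pendant '-1.27 -0.3 -1.1 0 0 0.12 0.4; -1.27 -0.3 -1.1 0 0 0.12 0.4; -1.27 -0.3 -1.1 0 0 0.12 0.4; 0 0 0 0 0 0.011 0.4; 0 0 0 0 0 0 0.4; 0 0 0 0 0 0 0.4; 0 0 0 0 0 0 0.4';  python3 - <<'E'
from h import *
w=snap("wrist","w18"); t=snap("top","t18"); p,j=poseavg(3)
w=wcam(w,p,j)
m=rng(w,(3,110,60),(18,255,255)); ys,xs=np.nonzero(m); print(m.sum(),xs.mean(),ys.mean())
x,f=fit([(w,m)],cyl((20,32),(20,22)),(433,-76,0),True); print("jar",x,f, x-p[:2])
cv2.imwrite("pics/t18c.png",cv2.resize(t.img[100:260,180:440],None,fx=3,fy=3,interpolation=cv2.INTER_CUBIC)[:,:,::-1])
E
```

```text
t: 25.28
eef_pos: [470.7, -67.4, 248.1]
tcp_rot: [-0.979, 1.34, 0.98]
force: [-0.4, -0.4, 0.2]
finger_gap: 0.703
t: 25.87
eef_pos: [434.9, -76.3, 217.0]
tcp_rot: [-1.25, 1.182, 1.248]
force: [-0.3, -0.4, -0.8]
finger_gap: 0.7
pose avg [434.47 -76.28 216.79] sd [0.14 0.01 0.08] jaw 1.6269
1040 259.43461538461537 169.65673076923076
jar [433.24898362 -76.2524424 ] 0.052437464880371466 [-1.2218415   0.02956087]
```

View pics/w18.png

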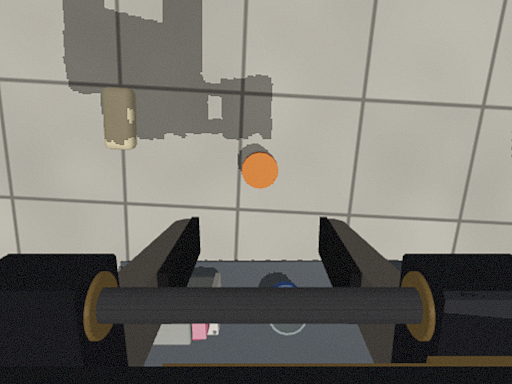

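View pics/t18c.png

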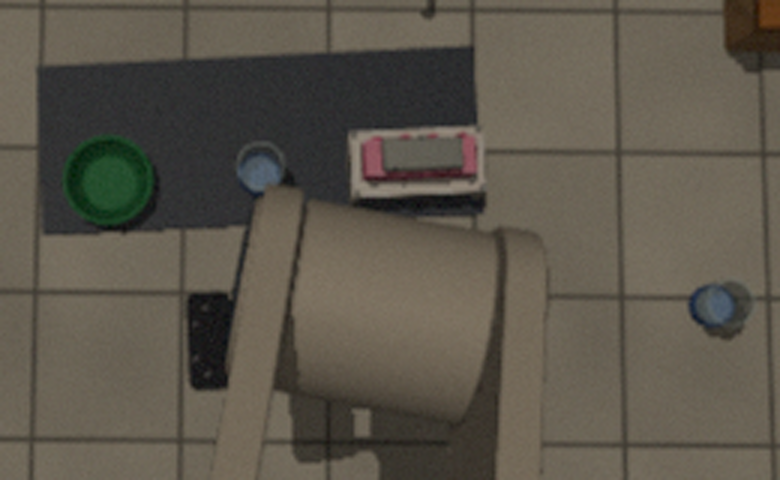

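```bash
python3 -m pendant '-0.1 0 -4 0 0 0 0.4; 0 0 -4 0 0 0 0.4; 0 0 -4 0 0 0 0.4; 0 0 -4 0 0 0 0.4; 0 0 -2.5 0 0 0 0.3; 0 0 -1.4 0 0 0 0.3; 0 0 -0.9 0 0 0 0.3; 0 0 0 0 0 0 0.3' && python3 -m pendant '0 0 0 0 0 0 0; 0 0 0 0 0 0 -0.1; 0 0 0 0 0 0 -1; 0 0 0 0 0 0 -1; 0 0 0 0 0 0 -1; 0 0 0 0 0 0 -1' 15; python3 -m pendant '0 0 0.5 0 0 0 -1; 0 0 2.5 0 0 0 -1; 0 0 4 0 0 0 -1; 0 0 4 0 0 0 -1; 0 0 4 0 0 0 -1; 0 0 0 0 0 0 -1; 0 0 0 0 0 0 -1'
python3 - <<'E'
from h import *
w=snap("wrist","w19"); poseavg(3)
E
```

```text
t: 26.73
eef_pos: [431.9, -76.2, 7.0]
tcp_rot: [-1.249, 1.183, 1.253]
force: [-0.7, 0.4, 0.4]
finger_gap: 0.648
t: 27.23
eef_pos: [433.7, -76.5, 9.4]
tcp_rot: [-1.253, 1.18, 1.249]
force: [-0.4, 0.2, 7.9]
finger_gap: 0.429
t: 27.82
eef_pos: [434.3, -76.6, 161.0]
tcp_rot: [-1.255, 1.178, 1.246]
force: [-0.1, -0.1, 0.2]
finger_gap: 0.431
pose avg [432.18 -76.25 158.24] sd [0.53 0.1  0.74] jaw 1.6279
```

View pics/w19.png

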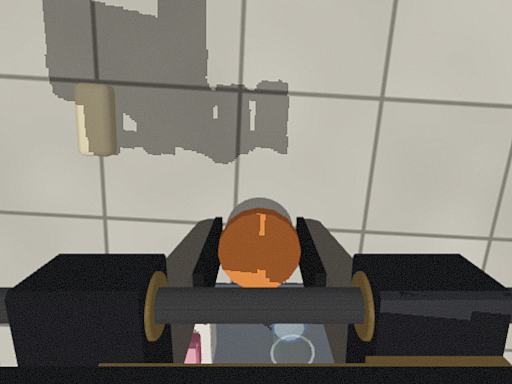

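```bash
python3 - <<'E'
from h import *
w=load("w19")
for tx in (-21,-23,-25): print(toolpt(w,[(260,208),(219,248),(301,248)],tx).round(1).tolist())
E
python3 -m pendant '3.4 0.66 0 0 0 0 -1; 3.4 0.66 0 0 0 0 -1; 3.4 0.66 0 0 0 0 -1; 3.4 0.66 0 0 0 0 -1; 3.4 0.66 0 0 0 0 -1; 3.4 0.66 0 0 0 0 -1; 3.4 0.66 -2 0 0 0 -1; 0 0 -3 0 0 0 -1; 0 0 0 0 0 0 -1; 0 0 0 0 0 0 -1'
python3 - <<'E'
from h import *
w=snap("wrist","w20"); poseavg(3)
E
```

```text
[[-21.0, 21.6, 0.4], [-21.0, 1.8, -19.1], [-21.0, 1.8, 19.9]]
[[-23.0, 22.2, 0.4], [-23.0, 2.7, -18.9], [-23.0, 2.7, 19.6]]
[[-25.0, 22.9, 0.4], [-25.0, 3.5, -18.6], [-25.0, 3.5, 19.3]]
t: 28.8
eef_pos: [667.7, -29.9, 104.5]
tcp_rot: [-1.247, 1.187, 1.258]
force: [0.4, 0.3, -0.7]
finger_gap: 0.43
pose avg [669.64 -30.3  108.03] sd [0.65 0.08 1.04] jaw 1.6278
```

View pics/w20.png

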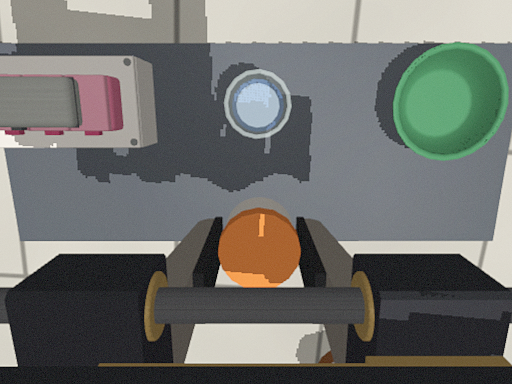

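Run:
```python
from h import *
w=load("w20"); TZ=107.
g=cv2.cvtColor(w.img,cv2.COLOR_RGB2GRAY)
a=cv2.resize(w.img[55:150,205:310],None,fx=6,fy=6,interpolation=cv2.INTER_CUBIC)
def pr(P):
    T=np.linalg.inv(TFC); q=(P@T[:3,:3].T+T[:3,3])@w.K.T; return q[:,:2]/q[:,2:]
aa=np.linspace(0,2*np.pi,60)
for oy,oz,col in ((74,0.4,(255,0,0)),):
  for rr,z in ((22,53),(19,3)):
    uv=pr(np.c_[np.full(60,TZ-z),oy+rr*np.sin(aa),oz+rr*np.cos(aa)]); cv2.polylines(a,[((uv-[205,55]+.5)*6).astype(np.int32).reshape(-1,1,2)],True,col,1)
cv2.imwrite("pics/c20.png",a[:,:,::-1])
print("near/far strip edges tool y",toolpt(w,[(258,43),(340,240.5)],TZ-3).round(1).tolist())
m=rng(w,(45,60,25),(85,255,255),(448,101),75); ys,xs=np.nonzero(m); print("dish px",xs.min(),xs.max(),ys.min(),ys.max())
print("dish",toolpt(w,[(393,101),(508,101),(450,42.5),(450,160.5)],TZ-27).round(1).tolist())
print("tier end top",toolpt(w,[(133.5,100)],TZ-43).round(1).tolist(), "tier rows",toolpt(w,[(100,57),(100,144)],TZ-43).round(1).tolist())
```

```text
near/far strip edges tool y [[104.0, 114.3, -0.9], [104.0, -45.8, 70.5]]
dish px 392 508 42 160
dish [[80.0, 71.3, 96.2], [80.0, 71.3, 178.9], [80.0, 110.4, 131.9], [80.0, 28.2, 143.0]]
tier end top [[64.0, 71.7, -84.6]] tier rows [[64.0, 98.9, -104.0], [64.0, 42.2, -110.5]]
```

View pics/c20.png

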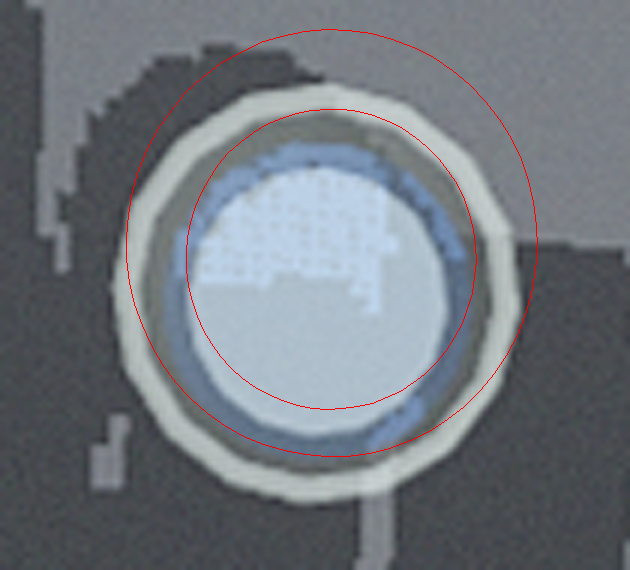

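Run:
```python
from h import *
w=load("w20")
cv2.imwrite("pics/d20.png",cv2.resize(w.img[35:165,80:180],None,fx=5,fy=4.5,interpolation=cv2.INTER_CUBIC)[:,:,::-1])
```

```text
(no output)
```

View pics/d20.png

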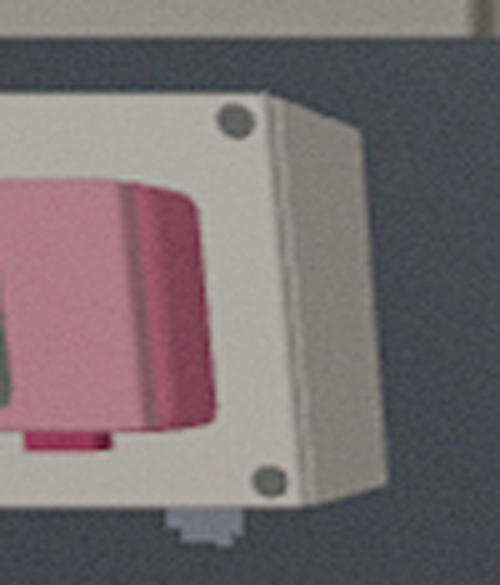

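Run:
```python
from h import *
w=load("w20")
for TZ in (105,107,109,111,113):
    a=toolpt(w,[(133.1,55.2),(139.9,146.7)],TZ-43);b=toolpt(w,[(151.5,63.4),(156.9,142.3)],TZ-3)
    d=toolpt(w,[(392,101),(508.5,101),(450,42.),(450,160.5)],TZ-27)
    c=toolpt(w,[(257.5,103.3)],TZ-53); c0=toolpt(w,[(257.5,104.2)],TZ-3); s=toolpt(w,[(258,43),(340,240.5)],TZ-3)
    print(TZ,"tier top z",a[:,2].round(1),"w",(a[0,1]-a[1,1]).round(1),"midy",a[:,1].mean().round(1),"bot z",b[:,2].round(1),"w",(b[0,1]-b[1,1]).round(1),"dish c z",d[:2,2].mean().round(1),"D",(d[1,2]-d[0,2]).round(1),(d[2,1]-d[3,1]).round(1),"y",d[2:,1].mean().round(1),"rim",c[0,1:].round(1),"base",c0[0,1:].round(1),"strip",s[:,1].round(1))
```

```text
105 tier top z [-81.6 -82.2] w 59.1 midy 70.1 bot z [-82.2 -82.5] w 59.9 dish c z 136.3 D 83.1 81.9 y 69.4 rim [69.4 -1.1] base [69.3 -1.3] strip [114. -45.]
107 tier top z [-82.3 -82.9] w 59.6 midy 70.1 bot z [-82.8 -83.1] w 60.4 dish c z 137.4 D 83.7 82.5 y 69.5 rim [69.4 -1.1] base [69.4 -1.3] strip [114.3 -45.8]
109 tier top z [-83.  -83.6] w 60.1 midy 70.2 bot z [-83.4 -83.7] w 60.8 dish c z 138.5 D 84.4 83.2 y 69.5 rim [69.4 -1.1] base [69.4 -1.4] strip [114.7 -46.6]
111 tier top z [-83.7 -84.3] w 60.6 midy 70.2 bot z [-84.  -84.3] w 61.3 dish c z 139.6 D 85.1 83.9 y 69.5 rim [69.5 -1.1] base [69.4 -1.4] strip [115.  -47.5]
113 tier top z [-84.4 -85.1] w 61.1 midy 70.2 bot z [-84.6 -84.9] w 61.7 dish c z 140.7 D 85.7 84.5 y 69.5 rim [69.5 -1.1] base [69.4 -1.4] strip [115.4 -48.3]
```

```bash
python3 -m pendant '0.47 -0.13 -2.5 0 0 0 -1; 0 0 -2.5 0 0 0 -1; 0 0 -2 0 0 0 -1; 0 0 -1.4 0 0 0 -1; 0 0 -0.5 0 0 0 -1; 0 0 0 0 0 0 -1; 0 0 0 0 0 0 -1'; python3 -m pendant '0 0 -0.15 0 0 0 -1; 0 0 0 0 0 0 -1';python3 -m pendant '0 0 -0.1 0 0 0 -1; 0 0 0 0 0 0 -1'
python3 - <<'E'
from h import *
w=snap("wrist","w21"); info()
E
```

```text
t: 29.53
eef_pos: [676.1, -31.5, 20.6]
tcp_rot: [-1.252, 1.181, 1.25]
force: [0.6, -0.9, -0.4]
finger_gap: 0.432
t: 29.7
eef_pos: [676.2, -31.5, 19.1]
tcp_rot: [-1.252, 1.18, 1.25]
force: [0.5, 0.3, 0.3]
finger_gap: 0.427
t: 29.87
eef_pos: [675.7, -31.4, 17.4]
tcp_rot: [-1.252, 1.181, 1.251]
force: [0.5, -0.7, -0.2]
finger_gap: 0.43
t 29.92 tcp [675.6 -31.5  17.2] jaw 1.628 approach [ 5.e-04 -0.e+00 -1.e+00] gap 39.6 F [ 0.3 -0.4 -1.4]
```

View pics/w21.png

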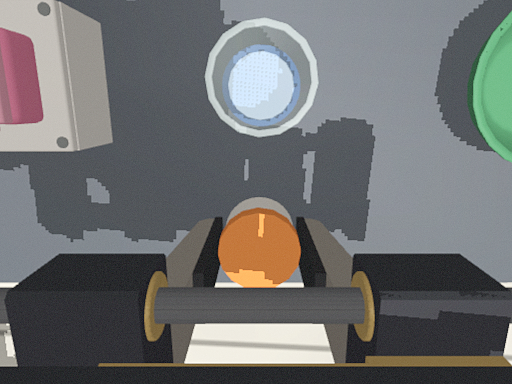

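```bash
python3 - <<'E'
from h import *
w=load("w21")
for TZ in (15,17): 
    print(TZ,"cup rim",toolpt(w,[(262,19.5),(262,136.5),(205,78),(318.5,78)],TZ-53-0).round(1).tolist(),"base",toolpt(w,[(262,44),(262,125.5)],TZ-3).round(1).tolist())
print("lid",toolpt(w,[(260,208)],-22.6).round(1).tolist())
E
python3 -m pendant '0 0 -0.15 0 0 0 -1; 0 0 0 0 0 0 -1'; python3 -m pendant '0 0 -0.1 0 0 0 -1; 0 0 0 0 0 0 -1';python3 -m pendant '0 0 -0.1 0 0 0 -1; 0 0 0 0 0 0 -1'
```

```text
15 cup rim [[-38.0, 97.3, 1.0], [-38.0, 55.7, 1.1], [-38.0, 77.3, -20.2], [-38.0, 77.3, 22.1]] base [[12.0, 97.7, 1.4], [12.0, 57.4, 1.5]]
17 cup rim [[-36.0, 97.7, 1.0], [-36.0, 55.6, 1.1], [-36.0, 77.5, -20.5], [-36.0, 77.5, 22.4]] base [[14.0, 98.1, 1.4], [14.0, 57.3, 1.5]]
lid [[-22.6, 22.1, 0.4]]
t: 30.08
eef_pos: [675.3, -31.4, 15.2]
tcp_rot: [-1.251, 1.182, 1.251]
force: [-0.2, 0.2, -0.5]
finger_gap: 0.427
t: 30.25
eef_pos: [675.3, -31.4, 14.1]
tcp_rot: [-1.251, 1.182, 1.251]
force: [0.5, -0.2, -0.1]
finger_gap: 0.427
t: 30.42
eef_pos: [675.3, -31.4, 13.1]
tcp_rot: [-1.251, 1.182, 1.251]
force: [-0.3, -0.2, -0.7]
finger_gap: 0.427
```

```bash
python3 -m pendant '-0.22 0.03 0 0 0 0 -1; 0 0 0 0 0 0 -1; 0 0 -0.1 0 0 0 -1; 0 0 0 0 0 0 -1';python3 -m pendant '0 0 -0.1 0 0 0 -1; 0 0 0 0 0 0 -1'
```

```text
t: 30.75
eef_pos: [673.1, -31.1, 12.6]
tcp_rot: [-1.251, 1.182, 1.251]
force: [-1.3, 0.3, 1.2]
finger_gap: 0.429
t: 30.92
eef_pos: [673.2, -31.1, 12.5]
tcp_rot: [-1.251, 1.182, 1.251]
force: [-4.0, 0.8, 11.1]
finger_gap: 0.425
```

Contact; release, and rise for the overview.

```bash
python3 -m pendant '0 0 0.05 0 0 0 0; 0 0 0 0 0 0 0.2; 0 0 0 0 0 0 0.3; 0 0 0 0 0 0 0.3; 0 0 1.5 0 0 0 0.3; 0 0 3 0 0 0 0.3; 0 0 4 0 0 0 0.3; 1 0 4 0 0 0 0.3; 2 0 4 0 0 0 0.3; 2 0 4 0 0 0 0.3'; python3 -m pendant '0 0 3 0 0 0 0.3; 0 0 0 0 0 0 0.3; 0 0 0 0 0 0 0.3; 0 0 0 0 0 0 0.3';  python3 - <<'E'
from h import *
w=snap("wrist","w22"); s=snap("scene","s22"); t=snap("top","t22"); poseavg(3)
cv2.imwrite("pics/s22c.png",cv2.resize(s.img[90:320,150:410],None,fx=2.5,fy=2.5,interpolation=cv2.INTER_CUBIC)[:,:,::-1])
E
```

```text
t: 31.75
eef_pos: [720.5, -31.1, 215.1]
tcp_rot: [-1.252, 1.181, 1.25]
force: [1.5, -0.4, -0.2]
finger_gap: 0.65
t: 32.08
eef_pos: [719.8, -31.1, 241.3]
tcp_rot: [-1.251, 1.182, 1.252]
force: [-0.2, -0.2, -1.3]
finger_gap: 0.653
pose avg [719.49 -31.1  239.87] sd [0.16 0.01 0.13] jaw 1.628
```

View pics/w22.png

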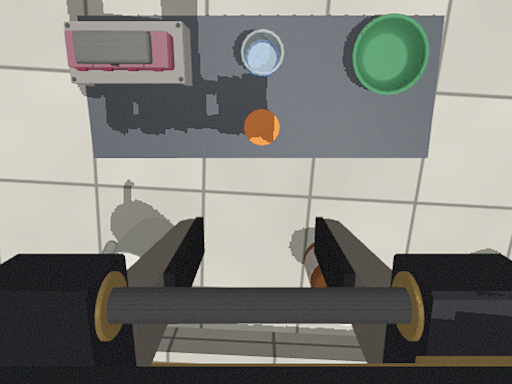

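View pics/s22c.png

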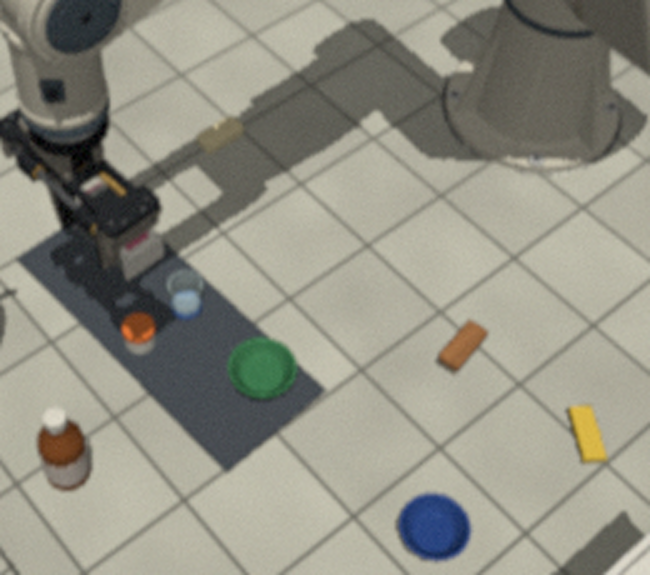

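```bash
python3 - <<'E'
from h import *
w=wcam(load("w22"),[719.49,-31.1,239.87],1.628)
g=rng(w,(45,60,25),(85,255,255),(390,53),50); d,f=fit([(w,g)],cyl((42,24)),(588,103,0),True,z=3); print("dish",d,f)
o=rng(w,(3,110,60),(18,255,255),(262,127),30); jr,f=fit([(w,o)],cyl((20,22),(20,32)),(670,-30,0),True,z=3); print("jar",jr,f)
cv2.imwrite("pics/c22.png",cv2.resize(w.img[15:90,60:300],None,fx=3.3,fy=3.3,interpolation=cv2.INTER_CUBIC)[:,:,::-1])
E
python3 -m pendant '0 3.5 1 0 0 0 0.3; 0 3.5 1 0 0 0 0.3; -1 3.8 0 0 0 0 0.3; -1.5 3.8 0 0 0 0 0.3; -2 3.5 0 0 0 0 0.3; -2 3.5 0 0 0 0 0.3; -2 3.5 0 0 0 0 0.3; -2 3.5 0 0 0 0 0.3; -2 3.5 0 0 0 0 0.3; -2 3.5 0 0 0 0 0.3'; python3 -m pendant '-2 3 0 0 0 0 0.3; -2 3 0 0 0 0 0.3; 0 0 0 0 0 0 0.3; 0 0 0 0 0 0 0.3'
python3 - <<'E'
from h import *
t=snap("top","t23"); s=snap("scene","s23"); info()
cv2.imwrite("pics/t23c.png",cv2.resize(t.img[100:260,60:440],None,fx=2.1,fy=2.1,interpolation=cv2.INTER_CUBIC)[:,:,::-1])
E
```

```text
dish [590.37417262 101.82735483] 0.03876509905596357
jar [673.18693935 -31.59799691] 0.027357059931189007
t: 33.17
eef_pos: [573.9, 326.2, 260.8]
tcp_rot: [-1.251, 1.183, 1.252]
force: [0.1, -0.3, 1.0]
finger_gap: 0.646
t: 33.5
eef_pos: [534.1, 386.2, 260.7]
tcp_rot: [-1.254, 1.181, 1.254]
force: [0.3, 0.8, -0.0]
finger_gap: 0.654
t 33.6 tcp [535.6 384.3 260.9] jaw 1.6283 approach [-4.e-04 -8.e-04 -1.e+00] gap 59.8 F [-0.4 -0.5 -0.4]
```

View pics/c22.png

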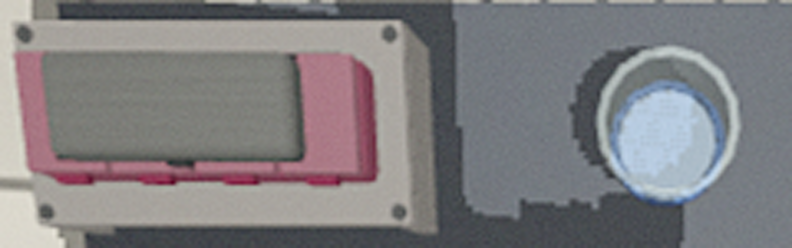

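View pics/t23c.png

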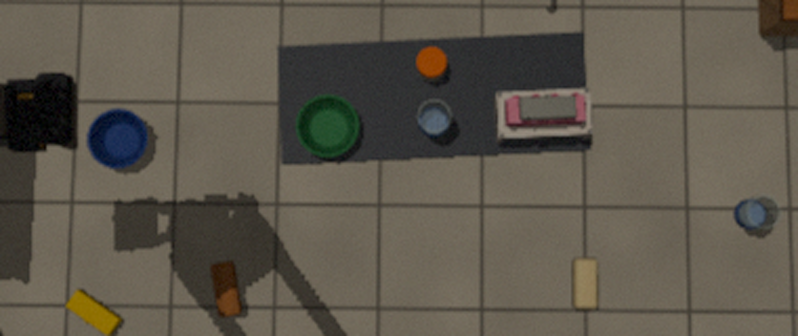

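Run:
```python
from h import *
t=load("t23"); a=.0574; X=np.array([np.cos(a),np.sin(a)]);Y=np.array([-np.sin(a),np.cos(a)])
g=rng(t,(50,80,25),(85,255,255),(217,160),30); d,f=fit([(t,g)],cyl((42,24)),(588,102,0),True,z=3)
O=d-140*Y; print("dish",d,f,"O",O)
o=rng(t,(3,140,60),(18,255,255),(266,130),15); j,f=fit([(t,o)],cyl((20,22),(20,32)),(670,-33,0),True,z=3); print("jar rel O",(j-O)@X,(j-O)@Y,f)
P=rng(t,(165,50,40),(180,255,255),(320,152),40);print(P.sum())
crop=cv2.resize(t.img[140:170,250:285],None,fx=18,fy=18,interpolation=cv2.INTER_CUBIC)
p=O
for rr,z in ((22,53),(19,3)):
    uv=proj(t,place(cyl((rr,z)),p[0],p[1],0)); cv2.polylines(crop,[((uv-[250,140]+.5)*18).astype(np.int32).reshape(-1,1,2)],True,(255,0,0),1)
cv2.imwrite("pics/c23.png",crop[:,:,::-1])
w=wcam(load("w22"),[719.49,-31.1,239.87],1.628)
O=np.array([590.37,101.83])-140*Y
crop=cv2.resize(w.img[20:85,232:297],None,fx=9,fy=9,interpolation=cv2.INTER_CUBIC)
for rr,z in ((22,53),(19,3)):
    uv=proj(w,place(cyl((rr,z)),O[0],O[1],0)); cv2.polylines(crop,[((uv-[232,20]+.5)*9).astype(np.int32).reshape(-1,1,2)],True,(255,0,0),1)
cv2.imwrite("pics/c22b.png",crop[:,:,::-1])
T=ray(w,[(60+15/3.3-.5,15+22/3.3-.5),(60+405/3.3-.5,15+20/3.3-.5),(60+35/3.3-.5,15+226/3.3-.5),(60+412/3.3-.5,15+231/3.3-.5)],43)[:,:2]
print("tier corners rel O",np.c_[(T-O)@X,(T-O)@Y].round(1).tolist())
```

```text
dish [587.41619206 101.78143964] 0.0126683574798972 O [595.44778001 -37.98799048]
jar rel O 77.11228502517734 1.1824903221911962 0.01821670798099329
211
tier corners rel O [[-29.8, -195.7], [-30.3, -77.2], [29.4, -197.6], [30.9, -78.4]]
```

View pics/c23.png

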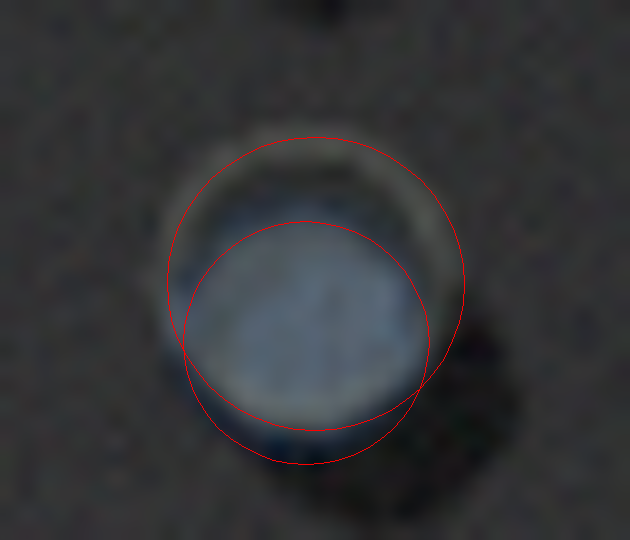

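View pics/c22b.png

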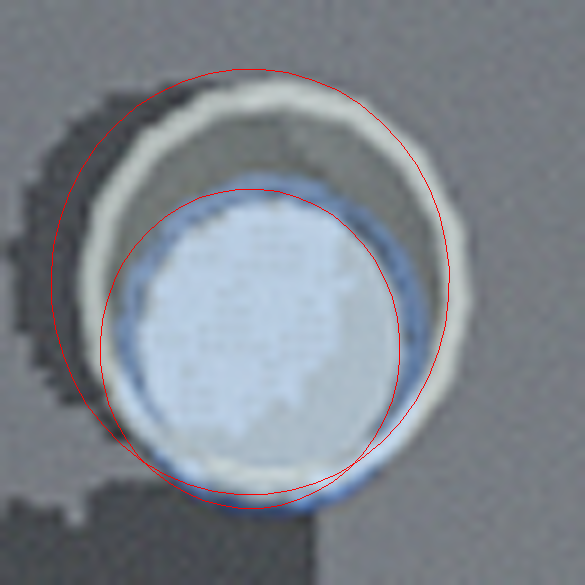

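```bash
python3 -m pendant '2 -3.5 0 0 0 0 0.3; 2 -3.5 0 0 0 0 0.3; 2 -3.5 0 0 0 0 0.3; 2 -3.5 0 0 0 0 0.3; 2 -3.5 0 0 0 0 0.3; 2 -3.5 0 0 0 0 0.3; 2 -3.5 0 0 0 0 0.3; 0 -3.8 0 0 0 0 0.3; 0 -3.8 0 0 0 0 0.3; 0 -3.8 0 0 0 0 0.3';  python3 -m pendant '0 -3.8 0 0 0 0 0.3; 0 -1.9 0 0 0 0 0.3; 0 0 0 0 0 0 0.3; 0 0 0 0 0 0 0.3; 0 0 0 0 0 0 0.3; 0 0 0 0 0 0 0.3'
python3 - <<'E'
from h import *
poseavg(4)
E
```

```text
t: 34.43
eef_pos: [675.4, 21.9, 260.9]
tcp_rot: [-1.249, 1.183, 1.25]
force: [0.5, -0.7, 1.1]
finger_gap: 0.649
t: 34.93
eef_pos: [675.4, -30.4, 261.3]
tcp_rot: [-1.251, 1.181, 1.252]
force: [-0.4, 0.0, 0.5]
finger_gap: 0.648
pose avg [675.47 -30.13 261.34] sd [0.02 0.19 0.05] jaw 1.629
```

```bash
python3 -m pendant '-0.23 -0.09 -4 0 0 0 0.3; 0 0 -4 0 0 0 0.3; 0 0 -4 0 0 0 0.3; 0 0 -4 0 0 0 0.3; 0 0 -3 0 0 0 0.3; 0 0 -2 0 0 0 0.3; 0 0 0 0 0 0 0.3; 0 0 0 0 0 0 0.3'
python3 - <<'E'
from h import *
w=snap("wrist","w24"); info()
E
```

```text
t: 35.75
eef_pos: [672.6, -31.3, 50.7]
tcp_rot: [-1.251, 1.183, 1.253]
force: [-0.2, 0.1, -0.6]
finger_gap: 0.652
t 35.8 tcp [673.8 -31.5  52.3] jaw 1.6288 approach [ 7.e-04 -1.e-04 -1.e+00] gap 60.0 F [0.4 1.1 0. ]
```

View pics/w24.png

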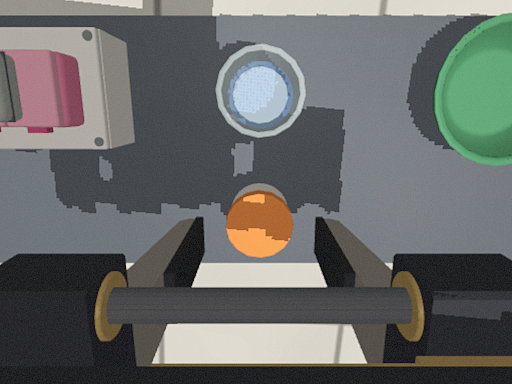

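Run:
```python
from h import *
w=load("w24")
for TZ in (50.5,52):
    print(toolpt(w,[(260,190.5),(260,257.5),(226.5,224),(294,224)],TZ-35)[:,1:].round(1).tolist(),toolpt(w,[(260.5,44),(260.5,137),(216,90),(305.5,90)],TZ-53)[:,1:].round(1).tolist(),toolpt(w,[(260.5,62),(260.5,126)],TZ-4)[:,1:].round(1).tolist())
```

```text
[[20.9, 0.5], [-20.3, 0.5], [0.9, -19.0], [0.9, 20.3]] [[95.2, 0.6], [52.6, 0.6], [74.8, -20.6], [74.8, 22.1]] [[93.5, 0.8], [55.4, 0.8]]
[[20.6, 0.5], [-21.0, 0.5], [0.3, -19.2], [0.3, 20.4]] [[95.5, 0.6], [52.4, 0.7], [74.9, -20.8], [74.9, 22.3]] [[93.7, 0.8], [55.3, 0.8]]
```

```bash
python3 -m pendant '0 0 3 0 0 0 0.3; 0 0 4 0 0 0 0.3; 0 0 4 0 0 0 0.3; 0 0 4 0 0 0 0.3; 0 0 4 0 0 0 0.3; 0 3.5 1 0 0 0 0.3; 0 3.8 0 0 0 0 0.3; 0 3.8 0 0 0 0 0.3; -1 3.8 0 0 0 0 0.3; -1.5 3.5 0 0 0 0 0.3'; python3 -m pendant '-1.5 3.5 0 0 0 0 0.3; -1.5 3.5 0 0 0 0 0.3; -1.5 3.5 0 0 0 0 0.3; 0 0 0 0 0 0 0.3; 0 0 0 0 0 0 0.3; 0 0 0 0 0 0 0.3'
python3 - <<'E'
from h import *
t=snap("top","t25"); s=snap("scene","s25"); info()
cv2.imwrite("pics/s25c.png",cv2.resize(s.img[90:320,150:410],None,fx=2.5,fy=2.5,interpolation=cv2.INTER_CUBIC)[:,:,::-1])
E
```

```text
t: 36.63
eef_pos: [649.2, 154.4, 254.6]
tcp_rot: [-1.253, 1.177, 1.248]
force: [0.1, 0.6, 0.5]
finger_gap: 0.65
t: 37.13
eef_pos: [603.7, 257.1, 253.5]
tcp_rot: [-1.253, 1.178, 1.25]
force: [0.8, -0.2, -0.3]
finger_gap: 0.653
t 37.23 tcp [604.  256.  252.6] jaw 1.6271 approach [ 1.7e-03  3.0e-04 -1.0e+00] gap 60.0 F [-0.6 -0.4 -0.3]
```

View pics/s25c.png

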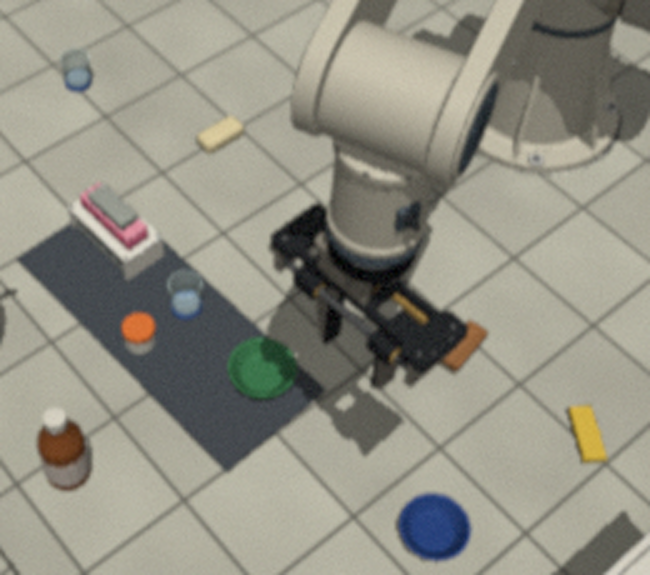

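The scene picture shows organiser and case stacked on the tier (crop 115,220). The cup stands upright at (185,295), the jar is behind it at (138,330), and the bystanders are untouched. The arm is clear of everything, so I'm handing in.

```bash
python3 -c "
from rig import r
print(r.job_done())"
```

```text
the job is handed in; nothing more can be done
None
```

The job is done and handed in at about 37 s of the 109 s allowed. I placed the pink organiser on the white tier, then the steel clipper case on the organiser. Next came the shot cup farthest to the robot's left, midway on the strip, and last the orange-lidded jar behind it. No verdict came back.

Last checks from the cameras:

- **Organiser on tier:** it is centred to about 1 mm. My first placing was about 2 mm off along the tier, so I regrasped it and corrected it.
- **Case on organiser:** it is centred to about 0.5 mm.
- **Cup:** it stayed upright throughout and stands about 1 mm off the exact midpoint towards the green dish. I left that as it was.
- **Jar:** it is square behind the cup to within about 1 mm. The close view put the free space at about 32 mm. The top and high wrist views suggested 33 to 34 mm. I went back to close the gap up but left the jar once the close view read 32 mm.
- **Bystanders and robot:** the nail brush, soap and blue dish look unmoved. Wrist force readings stayed below 20 N, and the gripper was clear of everything at hand-in.

The wrist and top cameras disagreed by about 2 mm in absolute position, and the arm's own position readings drifted by 1 to 3 mm. I therefore judged each placing by how things sat relative to each other within one picture.

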